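# Set the puzzle stand to 60 degrees and put up a card

### The arm

A 7-joint arm with a two-finger parallel gripper is mounted at the origin on the work surface. World frame = base frame: x ahead of the robot, y to its left, z up, the work surface at z = 0. Lengths are in mm, angles in rad, forces in N, time in s.
With the tool pointing down it reaches from about 400 to 875 mm from the base axis. Payload 6.5 kg.
Tool frame: the origin (TCP) lies at the very end of the fingers, on their centre line; the grasp point (between the pads) lies 19 mm behind it; x points along the fingers, y is the direction in which the jaws open and shut, and the axes are right-handed (so a half turn about x gives the same grasp; the last joint's range is limited). The gripper opens to 85 mm and grips with 20 to 120 N. Pads are 22 mm wide; open, the fingers measure 114 mm over their backs; the gripper's body (76 mm by 85 mm) begins 54 mm behind the grasp point. The pads swing forward as they close: fully open they stand 13 mm farther back than shut.
Start: joints at [-1.252, 0.536, -0.004, 1.538, 0.003, 1.067, -0.071], TCP at [243.988, 602.462, 231.29] pointing down, gripper open.
Joint ranges: [-2.7, 2.7], [-0.37, 2.16], [-1.27, 1.26], [0.24, 2.4], [-1.31, 4.45], [0.19, 1.91], [-2.76, 2.76]. Speed limits (rad/s): [2.39, 2.39, 3.14, 3.14, 3.14, 3.14, 3.14].

### API

Orientations are given as a unit quaternion [w, x, y, z].
In Python, from cell import r gives the robot as it stands. The module is installed in compiled form; this text tells all that it offers.
- The arm moves only by the tool jog_arm, never from a script. Its argument "plan" is a list that holds one entry, the list of rows, each a list of 7 numbers: the turn, a rotation vector about the tool's x, y, z in rad, then the shift along the tool's x, y, z in m, then the finger opening in m, from 0 to 0.0854. In form: [[[ax, ay, az, x, y, z, fingers], ...]]. A call has 1 to 20 rows; each row shifts and turns the commanded pose from where the row before left it, along the tool's axes as they then stand; what a row does not reach is not made up. A row lasts 1/12 s, in which the tool goes at most 41.7 mm and 7.16 degrees, less where a joint would pass 70% of its speed; a pose out of reach is approached as far as the arm can. A call with a gripper value outside its range is refused whole. The fingers move at their own pace and stop on an object; "newtons" is the grip in N (left out, the last holds). Time passes only in rows, so rows that do not move let the fingers close. It gives the time, the measured TCP pose, the force and the opening at its end, in the units of the state.
- r.state(): the state, without advancing time (a new reading comes with each control period).
- r.read_camera(name): name is "side" or "top"; returns a dict with "pixels" (400x640x3 uint8, blue, green, red), "fx", "fy", "cx", "cy" (pixels), "camera_from_world" (4x4, takes a point from world to camera coordinates). Camera axes: x right, y down, z forward; pixel columns grow to the right and rows downward; lengths in mm; the calibration is good to about 2 mm. A picture is of the moment at which its call begins. There is no depth.
- r.hand_in(): hands the job in, once; it reports no verdict.
The state is a dict: "clock": time; "joints": joint angles; "joint_velocities": joint speeds; "effort": joint torques, N m; "tool_pos": TCP position; "tcp_rot": TCP orientation; "force": force on the tool from outside, world axes, zero at the start; "torque": the same for the moment, N m; "finger_gap": finger opening in mm.
Only numpy, scipy, OpenCV 4.12 (cv2) and the standard library are available. Lean on these libraries where they do the work, as an engineer would, in place of code of your own. Each camera call takes 0.05 s, during which the arm holds its last target.

### The job

Lean the backrest of the aluminium puzzle stand to 60 degrees from the desk, let go of it, then press lightly on its top edge to make sure the hinge holds. Once it does, lift the orange puzzle card out of the card block and stand it upright in the middle of the stand's ledge, picture facing out, its lower edge flush along the ledge and its back flat against the backrest. Leave the other cards and everything else on the mat where they are.

Things in the scene. Friction and masses are not known exactly. Their poses are not given: they have to be found in the camera images.
- tilt (a joint): friction hinge of the puzzle stand: the angle between the backrest and the desk in rad (0 = lying flat, 1.571 = upright, 1.047 = 60 degrees; smaller = leaning farther back, towards the side away from the ledge). Found between about 1.3 and 1.75. It stays where it is left; turning it takes 0.6 N m (about 7 N square to the plate at its top edge)
- hinge (a point): centre of the stand's hinge axis, 83 mm above the table. Frame of the stand: x = horizontal, towards the stand's front (ledge side); y = along the hinge axis. The stand does not slide: aluminium base 140 x 130 x 10 mm on the mat, two cheeks 84 mm apart over all carrying a barrel of 18 mm diameter
- backrest: the stand's tilting backrest: an aluminium plate with black rubber front, 100 mm wide, 8 mm thick, with a ledge along its foot. Origin: middle of the inner corner where front face and ledge meet. x = out of the front face, y = along the ledge and hinge, z = up the face. Plate: x -8 to 0 mm, top edge at z 102 mm. Ledge: z -4 to 0 mm, 22 mm deep to a lip 4 mm thick and 7 mm high. The hinge axis passes through x -18, z 22 mm. Increasing tilt turns it about +y
- orange_card: a plastic puzzle board 9 mm thick, 120 mm wide, 150 mm high, about 0.13 kg, orange rim, edges and back, white front with a black tangram outline (a house). Origin: centre of its lower edge (mid thickness); x = out of the picture side, y = along the lower edge, z = up the card. The card to put up
- orange_picture (a point): centre of the orange card's picture: on its front face, 75 mm above the lower edge
- green_card: a plastic puzzle board 9 mm thick, 120 mm wide, 150 mm high, about 0.13 kg, green rim, edges and back, white front with a black tangram outline (a fish). Origin: centre of its lower edge (mid thickness); x = out of the picture side, y = along the lower edge, z = up the card. Stays in the block
- blue_card: a plastic puzzle board 9 mm thick, 120 mm wide, 150 mm high, about 0.13 kg, blue rim, edges and back, white front with a black tangram outline (a boat). Origin: centre of its lower edge (mid thickness); x = out of the picture side, y = along the lower edge, z = up the card. Stays in the block
- rack: dark wooden card block 164 x 100 x 32 mm, fixed on the mat, with three grooves across it (along its y) at x -56, 0 and 56 mm, each 12 mm wide and 22 mm deep, one card standing in each, picture to the block's +x. Origin: centre of the underside
- red_triangle: loose tangram piece on the mat, plastic, 8 mm thick, red right-angled triangle, long edge 120 mm; origin at its centroid on the underside. Bystander
- yellow_triangle: loose tangram piece on the mat, plastic, 8 mm thick, yellow right-angled triangle, long edge 120 mm; origin at its centroid on the underside. Bystander
- green_square: loose tangram piece on the mat, plastic, 8 mm thick, green square of 42 mm; origin at its centroid on the underside. Bystander
- blue_parallelogram: loose tangram piece on the mat, plastic, 8 mm thick, blue parallelogram with 60 and 42 mm sides; origin at its centroid on the underside. Bystander
- dish: white ceramic dish, 116 mm across, 26 mm high, holding three small tangram pieces; origin at the centre of its underside. Bystander
- binder_clip: steel binder clip lying on its side, 50 mm wide; origin under its middle. Bystander
There are look-alikes about, which are no part of the job. What is shaped like the orange_card but purple or red is not meant.

How it is judged:
By the outcome, as a careful person would: the job done as asked, in the order asked, and still so for the second after the job is handed in, with the robot touching nothing.
It also fails if it takes over 58 s, if anything falls off the work surface, if the arm or the gripper's body presses on something with over 40 N, if the wrist force passes 120 N, or if a joint passes its speed limit or range.

## Working session

There is one attempt and no reset: what is moved stays moved. The work goes in short steps, Python scripts to look and compute and a tool call to move; the robot and the scene stay as the last step left them, time stands still between calls to the robot, and variables do not carry over. Pictures are saved under pics/ and viewed, and the job is handed in when it is done.

Besides the shell and the picture viewer there is one more tool, called after "Emit:" as name(argument=value, ...) on one line, values as JSON. jog_arm: Moves the arm, as the interface text tells. Its arguments: {"type":"object","properties":{"plan":{"type":"array"},"newtons":{"type":"number"}},"required":["plan"]}

```bash
mkdir -p pics; ls
python3 - <<'E'
from cell import r
import cv2,numpy as np,json
s=r.state();print(s)
for n in("side","top"):
    c=r.read_camera(n);cv2.imwrite(f"pics/{n}0.png",c["pixels"]);print(n,c["fx"],c["fy"],c["cx"],c["cy"],np.round(c["camera_from_world"],4).tolist())
E
```

```text
pics
{'clock': 0.0, 'joints': array([-1.2521635 ,  0.53718045, -0.00445366,  1.53887501,  0.00261872,
        1.06728031, -0.07116027]), 'joint_velocities': array([-0.00162867, -0.00135935,  0.00097558,  0.00025933, -0.00095477,
        0.00162968,  0.00010273]), 'effort': array([-3.80847787e-04, -5.83390939e+01,  1.04856703e+00, -2.59103590e+01,
        1.23179707e-02,  9.48827335e-03,  6.56012460e-06]), 'tool_pos': array([243.78979253, 601.87081044, 230.40295567]), 'tcp_rot': array([ 0.69399604,  0.13456423,  0.69413577, -0.13578476]), 'force': array([ 0.17667671, -0.00388592, -0.24970245]), 'torque': array([-0.01143208,  0.03725528, -0.01304051]), 'finger_gap': 85.61069851228352}
side 433.60072869473333 433.60072869473333 321.78842743177694 202.03605055985685 [[0.7068, -0.7074, -0.0006, -441.2788], [-0.49, -0.4891, -0.7216, 229.9846], [0.5102, 0.5103, -0.6923, 1409.7223], [0.0, 0.0, 0.0, 1.0]]
top 415.6391883142947 415.6391883142947 323.9635161560756 205.2493245463408 [[0.021, -0.9998, -0.007, -121.8626], [-0.9879, -0.0197, -0.1536, 499.2315], [0.1535, 0.0101, -0.9881, 1215.3226], [0.0, 0.0, 0.0, 1.0]]
```

View pics/side0.png

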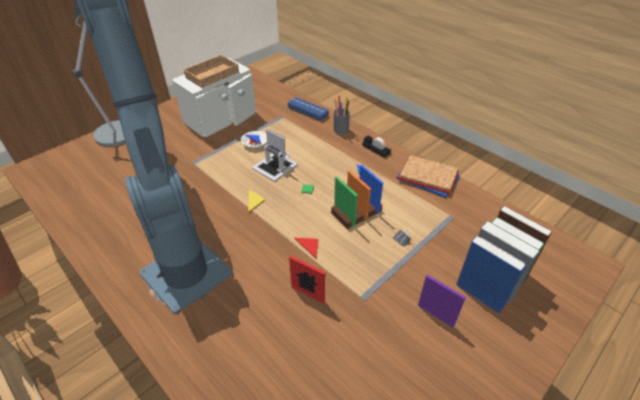

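View pics/top0.png

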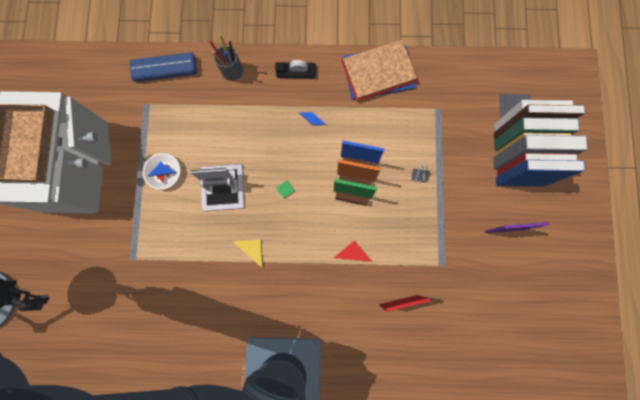

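Run:
```python
import cv2,numpy as np
t=cv2.imread("pics/top0.png");s=cv2.imread("pics/side0.png")
def crop(im,x0,y0,x1,y1,k,n):
    o=cv2.resize(im[y0:y1,x0:x1],None,fx=k,fy=k,interpolation=cv2.INTER_CUBIC)
    cv2.imwrite(n,o)
a=cv2.resize(t[150:225,180:260],None,fx=5,fy=5,interpolation=cv2.INTER_CUBIC)
b=cv2.resize(t[135:210,325:405],None,fx=5,fy=5,interpolation=cv2.INTER_CUBIC)
cv2.imwrite("pics/topz.png",np.hstack([a,b]))
a=cv2.resize(s[120:195,235:315],None,fx=5,fy=5,interpolation=cv2.INTER_CUBIC)
b=cv2.resize(s[155:230,315:395],None,fx=5,fy=5,interpolation=cv2.INTER_CUBIC)
cv2.imwrite("pics/sidez.png",np.hstack([a,b]))
```

```text
(no output)
```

View pics/topz.png

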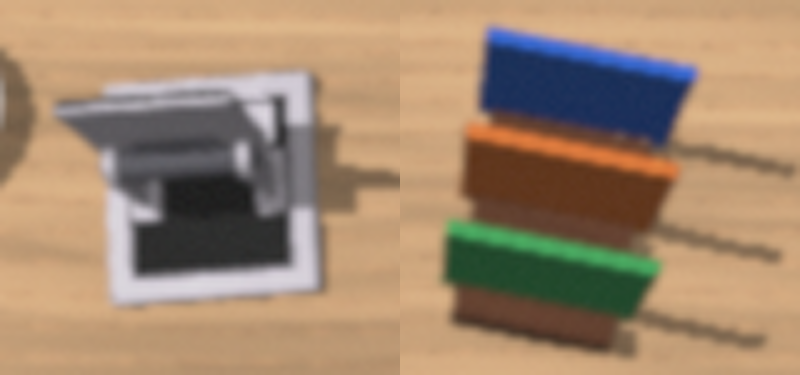

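View pics/sidez.png

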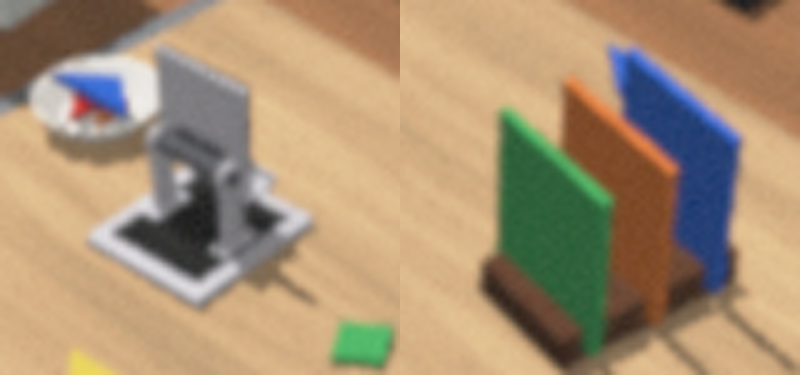

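```bash
cat > h.py <<'E'
import cv2,numpy as np
from cell import r
from scipy.spatial.transform import Rotation as R
def cam(n,save=None):
    c=r.read_camera(n)
    if save: cv2.imwrite("pics/"+save,c["pixels"])
    return c
def ray(c,u,v):
    T=c["camera_from_world"];d=T[:3,:3].T@np.array([(u-c["cx"])/c["fx"],(v-c["cy"])/c["fy"],1.])
    return -T[:3,:3].T@T[:3,3],d/np.linalg.norm(d)
def onz(c,u,v,z):
    o,d=ray(c,u,v);return o+d*(z-o[2])/d[2]
def proj(c,p):
    q=c["camera_from_world"][:3,:3]@np.asarray(p,float)+c["camera_from_world"][:3,3]
    return np.array([c["fx"]*q[0]/q[2]+c["cx"],c["fy"]*q[1]/q[2]+c["cy"]])
def tri(c1,p1,c2,p2):
    o1,d1=ray(c1,*p1);o2,d2=ray(c2,*p2)
    s=np.linalg.lstsq(np.c_[d1,-d2],o2-o1,rcond=None)[0]
    a=o1+d1*s[0];b=o2+d2*s[1];return (a+b)/2,np.linalg.norm(a-b)
def zoom(im,x0,y0,w,h,k,n):
    o=cv2.resize(im[y0:y0+h,x0:x0+w],None,fx=k,fy=k,interpolation=cv2.INTER_CUBIC)
    for i in range(0,w,10):
        cv2.putText(o,str(x0+i),(i*k,10),0,.38,(0,0,255),1);cv2.line(o,(i*k,0),(i*k,h*k),(0,0,255) if i%10==0 else 0,1) if 0 else cv2.line(o,(i*k,12),(i*k,20),(0,0,255),1)
    for j in range(0,h,10):
        cv2.putText(o,str(y0+j),(0,j*k+4),0,.38,(0,0,255),1);cv2.line(o,(26,j*k),(34,j*k),(0,0,255),1)
    cv2.imwrite("pics/"+n,o)
E
python3 - <<'E'
from h import *
t=cam("top");s=cam("side")
zoom(t["pixels"],190,155,65,58,10,"tz1.png")
zoom(s["pixels"],248,125,55,58,10,"sz1.png")
hsv=cv2.cvtColor(t["pixels"],cv2.COLOR_BGR2HSV)
for nm,lo,hi in(("orange",5,20),("green",60,85),("blue",105,125)):
    sub=np.zeros(hsv.shape[:2],np.uint8);sub[135:205,330:390]=1
    for src,cc in(("bright",150),):
        m=((hsv[...,0]>=lo)&(hsv[...,0]<=hi)&(hsv[...,1]>140)&(hsv[...,2]>cc)&(sub>0)).astype(np.uint8)
        n,l,st,ce=cv2.connectedComponentsWithStats(m)
        k=1+np.argmax(st[1:,4]);ys,xs=np.where(l==k)
        rect=cv2.minAreaRect(np.c_[xs,ys].astype(np.float32))
        print(nm,st[k],ce[k],rect,onz(t,*ce[k],160))
        bp=cv2.boxPoints(rect)
        print(np.round([onz(t,*p,160)[:2] for p in bp],1).tolist())
E
```

```text
orange [338 160  43  11 157] [359.33757962 164.51592357] ((359.1153869628906, 164.42308044433594), (42.753318786621094, 3.53009033203125), 11.309932708740234) [ 598.36978417 -208.07518644  160.        ]
[[604.5, -148.6], [614.4, -150.3], [592.8, -266.2], [583.0, -264.3]]
green [336 181  39   8  46] [354.82608696 184.41304348] ((355.0113525390625, 184.4396209716797), (38.639163970947266, 1.2285902500152588), 10.619654655456543) [ 542.12460162 -196.17237167  160.        ]
[[549.3, -144.2], [552.7, -144.8], [534.8, -249.0], [531.5, -248.4]]
blue [343 142  40   9  83] [362.78313253 145.86746988] ((362.53564453125, 145.81454467773438), (39.80903244018555, 2.001782178878784), 10.885525703430176) [ 651.81303461 -217.22012692  160.        ]
[[658.9, -161.6], [664.6, -162.6], [645.0, -271.3], [639.4, -270.3]]
```

View pics/tz1.png

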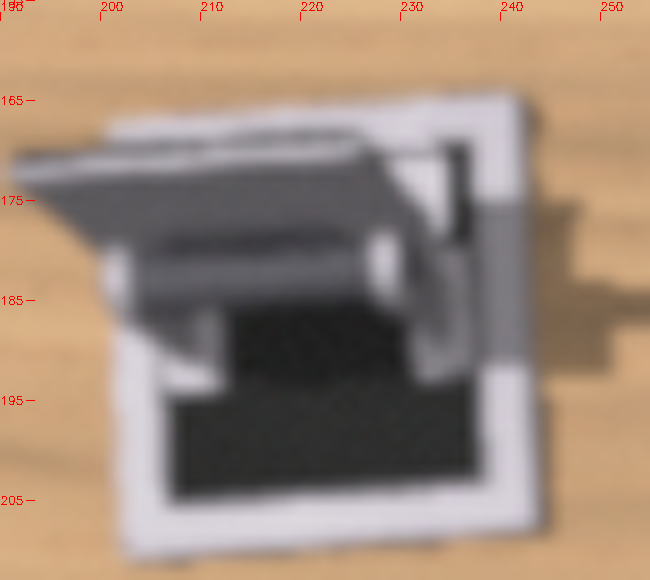

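View pics/sz1.png

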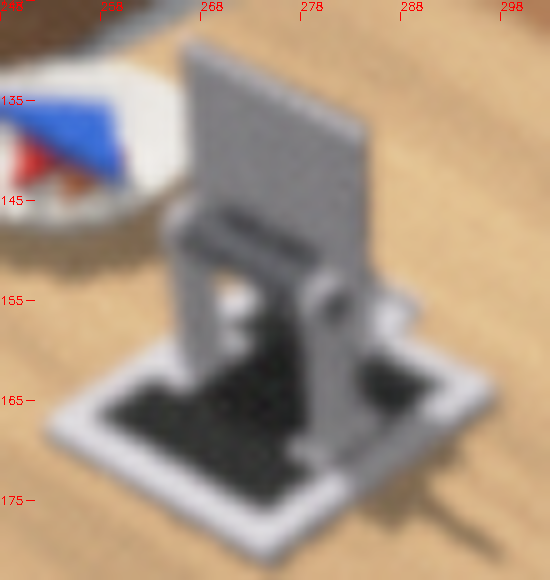

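Run:
```python
from h import *
t=cam("top");s=cam("side")
T=lambda x,y:(190+x/10-.45,155+y/10-.45)
S=lambda x,y:(248+x/10-.45,125+y/10-.45)
print("campos",[np.round(-c["camera_from_world"][:3,:3].T@c["camera_from_world"][:3,3]) for c in(t,s)])
for n,p in dict(TL=(108,122),TR=(520,95),BR=(545,530),BL=(127,560)).items(): print(n,np.round(onz(t,*T(*p),10),1))
for n,p in dict(L=(48,425),R=(495,385),B=(268,560)).items(): print("side",n,np.round(onz(s,*S(*p),10),1))
for n,a,b in(("topL",(12,166),(190,45)),("topR",(358,145),(365,130)),("barL",(117,262),(182,215)),("barR",(384,250),(328,278))):
    p,e=tri(t,T(*a),s,S(*b));print(n,np.round(p,1),round(e,1), np.round(onz(t,*T(*a),92 if n[0]=='b' else 163),1),np.round(onz(s,*S(*b),92 if n[0]=='b' else 163),1))
# orange top in side
hsv=cv2.cvtColor(s["pixels"],cv2.COLOR_BGR2HSV)
zoom(s["pixels"],330,160,60,70,8,"sz2.png")
zoom(t["pixels"],325,135,65,72,8,"tz2.png")
```

```text
campos [array([ 309., -124., 1277.]), array([-295., -919., 1142.])]
TL [620.4 278.8  10. ]
TR [631.6 149.9  10. ]
BR [493.9 135.1  10. ]
BL [482.  263.7  10. ]
side L [484.6 264.5  10. ]
side R [632.4 153.5  10. ]
side B [493.4 135.8  10. ]
topL [571.1 257.3 158.4] 0.4 [569.9 255.8 163. ] [567.2 251.6 163. ]
topR [578.3 160.6 162.2] 1.0 [577.7 160.7 163. ] [578.  159.4 163. ]
barL [557.4 251.   85.8] 5.8 [558.4 247.3  92. ] [550.1 245.9  92. ]
barR [562.4 169.1  95. ] 1.3 [563.5 169.5  92. ] [564.3 172.6  92. ]
```

View pics/sz2.png

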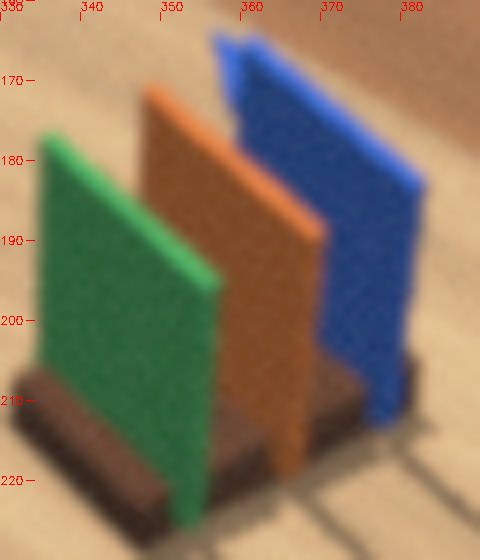

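View pics/tz2.png

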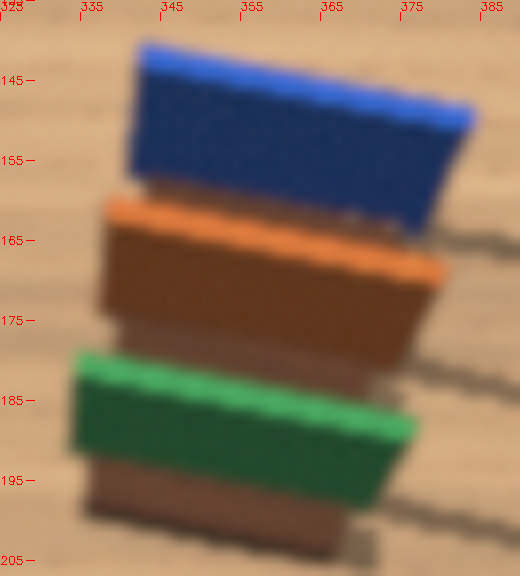

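Run:
```python
from h import *
t=cam("top");s=cam("side")
T=lambda p:(325+p[0]/8-.45,135+p[1]/8-.45)
S=lambda p:(330+p[0]/8-.45,160+p[1]/8-.45)
for n,q in dict(o=[(105,198),(447,263),(442,288),(105,221)],g=[(77,350),(417,418),(408,442),(75,376)],b=[(140,42),(475,106),(468,130),(140,66)]).items():
    P=np.array([onz(t,*T(p),160)[:2] for p in q]);L=(P[0]+P[3])/2;Rr=(P[1]+P[2])/2
    d=L-Rr;print(n,np.round(P,1).tolist(),"c",np.round(P.mean(0),1),"len",np.linalg.norm(d),"yaw",np.degrees(np.arctan2(-d[0],d[1])))
for n,q in dict(o=[(147,82),(327,222),(323,240),(143,95)],g=[(50,130),(222,275),(217,292),(42,150)],b=[(257,38),(425,180),(418,193),(247,50)]).items():
    P=np.array([onz(s,*S(p),160)[:2] for p in q]);L=(P[0]+P[3])/2;Rr=(P[1]+P[2])/2
    d=L-Rr;print("side",n,np.round(P,1).tolist(),"c",np.round(P.mean(0),1),"len",np.linalg.norm(d),"yaw",np.degrees(np.arctan2(-d[0],d[1])))
# rack edges: near bottom edge top view
for p in [(85,515),(340,560)]: print(np.round(onz(t,*T(p),0),1))
TT=lambda x,y:(190+x/10-.45,155+y/10-.45)
print([np.round(onz(t,*TT(*p),83),1) for p in((117,268),(384,262))])
st=r.state();w=st["tcp_rot"];Q=R.from_quat(w,scalar_first=True)
print(np.round(Q.as_matrix(),4),st["tool_pos"])
```

```text
o [[612.0, -148.1], [591.2, -266.2], [582.4, -264.5], [603.9, -148.2]] c [ 597.4 -206.7] len 119.08359342217763 yaw -10.226147643808789
g [[558.1, -139.3], [536.6, -256.0], [528.2, -252.9], [549.0, -138.8]] c [ 543.  -196.8] len 117.28757711604248 yaw -10.389237475650202
b [[668.2, -159.4], [647.4, -275.9], [638.7, -273.5], [659.6, -159.5]] c [ 653.5 -217.1] len 117.10959075736245 yaw -10.255396575361832
side o [[611.0, -144.4], [596.3, -261.2], [586.4, -267.4], [603.1, -149.2]] c [ 599.2 -205.5] len 118.50964610008324 yaw -7.606964592631419
side g [[556.9, -136.6], [540.1, -251.7], [530.9, -257.1], [544.8, -143.4]] c [ 543.2 -197.2] len 115.44487718794934 yaw -7.650520295580377
side b [[668.8, -158.4], [646.7, -273.4], [638.0, -276.6], [659.2, -160.9]] c [ 653.2 -217.4] len 117.36363960315093 yaw -10.629351129400757
[ 528.2 -145.7    0. ]
[ 512.4 -245.     0. ]
[array([558.5, 250. ,  83. ]), array([561.9, 171.5,  83. ])]
[[-1.000e-04  3.753e-01  9.269e-01]
 [-3.000e-04  9.269e-01 -3.753e-01]
 [-1.000e+00 -3.000e-04  0.000e+00]] [243.94996514 602.38171064 231.1455286 ]
```

Emit:
jog_arm(plan=[[[0,0,0,0,-0.0172,0.0324,0.04],[0,0,0,0,-0.0172,0.0324,0.04],[0,0,0,0,-0.0172,0.0324,0.04],[0,0,0,0,-0.0172,0.0324,0.04],[0,0,0,0,-0.0172,0.0324,0.04],[0,0,0,0,-0.0172,0.0324,0.04],[0,0,0,0,-0.0172,0.0324,0.04],[0,0,0,0,-0.0172,0.0324,0.04],[0,0,0,0,-0.0172,0.0324,0.04],[0,0,0,0,-0.0172,0.0324,0.04],[0,0,0,0,-0.0172,0.0324,0.04],[0,0,0,0,-0.0172,0.0324,0.04],[0,0,0,0,-0.0172,0.0324,0.04],[0,0,0,0,-0.0172,0.0324,0.04],[0.11,0,0,0,0,0,0.04],[0.11,0,0,0,0,0,0.04],[0.11,0,0,0,0,0,0.04],[0.11,0,0,0,0,0,0.04],[0.11,0,0,0,0,0,0.04],[0.11,0,0,0,0,0,0.04]]], newtons=30)

```text
clock: 2.07
tool_pos: [574.0, 209.1, 231.3]
tcp_rot: [0.612, 0.355, 0.612, -0.354]
force: [0.3, -0.3, -0.1]
finger_gap: 40.2
```

Emit:
jog_arm(plan=[[[0.11,0,0,0,0,0,0.04],[0.11,0,0,0,0,0,0.04],[0.11,0,0,0,0,0,0.04],[0.106,0,0,0,0,0,0.04],[0,0,0,0,0,0,0.04],[0,0,0,0,0,0,0.04]]])

```text
clock: 2.57
tool_pos: [574.0, 209.2, 231.3]
tcp_rot: [0.523, 0.476, 0.523, -0.476]
force: [-0.5, -0.6, 0.3]
finger_gap: 40.1
```

```bash
cat >> h.py <<'E'
def goto(p,M=None):
    """print tool-frame turn and shift from the present pose to p (mm), M columns x,y,z"""
    st=r.state();Q=R.from_quat(st["tcp_rot"],scalar_first=True)
    print("t",round(st["clock"],2),"pos",np.round(st["tool_pos"],1),"F",np.round(st["force"],1),"gap",round(st["finger_gap"],1))
    print("shift mm",np.round(Q.inv().apply(np.array(p)-st["tool_pos"]),1))
    if M is not None: print("turn rad",np.round((Q.inv()*R.from_matrix(M)).as_rotvec(),4))
    return Q,st
def pose(yaw,pitch):
    """tool pointing down, jaw along stand +x; pitch = lean (deg) of the tool back (approach tips forward)"""
    a,b=np.radians([yaw,pitch]);f=np.array([np.cos(a),np.sin(a),0]);u=np.array([0,0,1.])
    x=-np.cos(b)*u+np.sin(b)*f; y=np.cos(b)*f+np.sin(b)*u
    return np.c_[x,y,np.cross(x,y)]
E
python3 - <<'E'
from h import *
goto([574.5,209,200],pose(5.2,0))
t=cam("top");s=cam("side")
print(r.state()["joints"])
a=cv2.resize(t["pixels"][145:215,180:255],None,fx=5,fy=5,interpolation=2);b=cv2.resize(s["pixels"][90:190,235:315],None,fx=5,fy=5,interpolation=2)
a=cv2.copyMakeBorder(a,0,150,0,0,0);cv2.imwrite("pics/a1.png",np.hstack([a,b]))
E
```

```text
t 2.57 pos [574.  209.2 231.3] F [-0.5 -0.6  0.3] gap 40.1
shift mm [31.3  0.5  0.2]
turn rad [ 0.0027  0.0002 -0.0001]
[-0.68946806  0.4870076   0.36925981  1.66484301 -0.19868691  1.02678736
 -0.16305859]
```

View pics/a1.png

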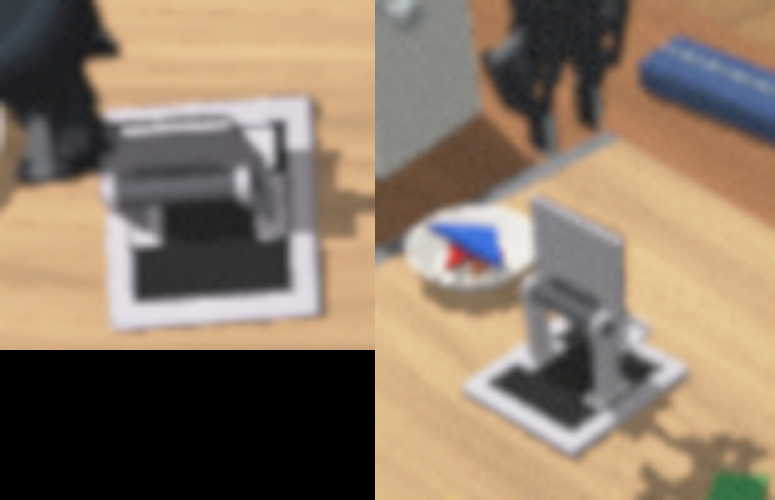

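Run:
```python
from h import *
t=cam("top");s=cam("side");p=r.state()["tool_pos"]
print(proj(t,p),proj(s,p), proj(t,p-[0,0,70]),proj(s,p-[0,0,70]))
```

```text
[200.3215471 163.7511341] [273.53692999 117.78229802] [207.96028714 170.15546215] [274.92445701 133.08966128]
```

Emit:
jog_arm(plan=[[[0,0,0,0.025,0,0,0.04],[0,0,0,0.025,0,0,0.04],[0,0,0,0.025,0,0,0.04],[0,0,0,0.025,0,0,0.04],[0,0,0,0,0,0,0.04],[0,0,0,0,0,0,0.02],[0,0,0,0,0,0,0.02],[0,0,0,0,0,0,0.02]]])

```text
clock: 3.43
tool_pos: [575.4, 209.3, 133.2]
tcp_rot: [0.522, 0.478, 0.522, -0.476]
force: [-0.6, 0.2, 0.2]
finger_gap: 19.7
```

Run:
```python
from h import *
goto([574.5,209,130],pose(5.2,0))
t=cam("top");s=cam("side")
a=cv2.resize(t["pixels"][145:215,180:255],None,fx=5,fy=5,interpolation=2);b=cv2.resize(s["pixels"][90:190,235:315],None,fx=5,fy=5,interpolation=2)
a=cv2.copyMakeBorder(a,0,150,0,0,0);cv2.imwrite("pics/a2.png",np.hstack([a,b]))
```

```text
t 3.43 pos [575.4 209.3 133.2] F [-0.6  0.2  0.2] gap 19.7
shift mm [ 3.2 -1.   0.3]
turn rad [-0.0006 -0.001  -0.0031]
```

View pics/a2.png

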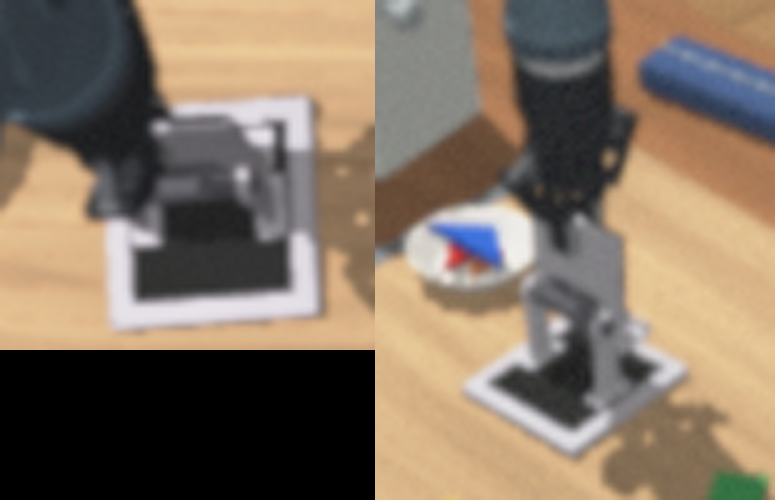

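The view shows the fingers astride the plate's top edge (side crop around pixel 275,139), free of contact at a 20 mm gap. Closing gently.

Emit:
jog_arm(plan=[[[0,0,0,0,0,0,0.015],[0,0,0,0,0,0,0.012],[0,0,0,0,0,0,0.012],[0,0,0,0,0,0,0.01],[0,0,0,0,0,0,0.01]]], newtons=20)

```text
clock: 3.95
tool_pos: [575.1, 209.2, 131.8]
tcp_rot: [0.522, 0.478, 0.522, -0.476]
force: [2.8, 2.0, 1.7]
finger_gap: 9.9
```

Emit:
jog_arm(plan=[[[0,0,0,0,0,0,0.006],[0,0,0,0,0,0,0.006],[0,0,0,0,0,0,0.006]]])

```text
clock: 4.2
tool_pos: [574.9, 209.2, 132.0]
tcp_rot: [0.522, 0.478, 0.522, -0.476]
force: [4.2, 0.0, 6.1]
finger_gap: 8.3
```

Emit:
jog_arm(plan=[[[0,0,0.0436,-0.0006,-0.0021,0,0.006],[0,0,0.0436,-0.0006,-0.0021,0,0.006],[0,0,0.0436,-0.0006,-0.0021,0,0.006],[0,0,0.0436,-0.0006,-0.0022,0,0.006],[0,0,0.0436,-0.0006,-0.0021,0,0.006],[0,0,0.0436,-0.0006,-0.0022,0,0.006],[0,0,0,0,0,0,0.006]]])

```text
clock: 4.78
tool_pos: [560.5, 207.9, 134.4]
tcp_rot: [0.58, 0.542, 0.455, -0.404]
force: [0.1, 0.3, 9.8]
finger_gap: 8.1
```

Run:
```python
from h import *
Q,st=goto([574.9,209.2,132],pose(5.2,30));print(st["torque"],st["joints"])
M=Q.as_matrix();print("axis elev",np.degrees(np.arcsin(-M[2,0])),"yaw",np.degrees(np.arctan2(M[1,1],M[0,1])))
f=pose(5.2,0)[:,1];print((st["tool_pos"]-[574.9,209.2,132])@f)
```

```text
t 4.78 pos [560.5 207.9 134.4] F [0.1 0.3 9.8] gap 8.1
shift mm [ 6.1 13.4  0. ]
turn rad [-0.0004 -0.0006  0.2591]
[-0.23285663  0.27879829 -0.00657328] [-0.79330843  0.48711401  0.38841896  1.9993925  -0.19196636  0.44483884
 -0.21464471]
axis elev 74.84262754510922 yaw 5.179787703021879
-14.505863659503392
```

Emit:
jog_arm(plan=[[[0,0,0,0,0,0,0.02],[0,0,0,0,0,0,0.02],[0,0,0,0,0,0,0.02]]])

```text
clock: 5.03
tool_pos: [560.1, 207.6, 132.8]
tcp_rot: [0.58, 0.54, 0.456, -0.406]
force: [0.6, -0.3, 0.4]
finger_gap: 20.0
```

```bash
cat >> h.py <<'E'
def two(n):
    t=cam("top","t_"+n);s=cam("side","s_"+n)
    a=cv2.resize(t["pixels"][155:213,190:255],None,fx=6,fy=6,interpolation=2);b=cv2.resize(s["pixels"][115:190,240:305],None,fx=6,fy=6,interpolation=2)
    a=cv2.copyMakeBorder(a,0,b.shape[0]-a.shape[0],0,0,0);cv2.imwrite("pics/"+n,np.hstack([a,b]))
    return t,s
E
python3 - <<'E'
from h import *
two("b1.png");print(r.state()["force"],r.state()["finger_gap"],r.state()["clock"])
E
```

```text
[0.78994461 0.02868469 1.02821312] 20.2186029776202 5.1333
```

View pics/b1.png

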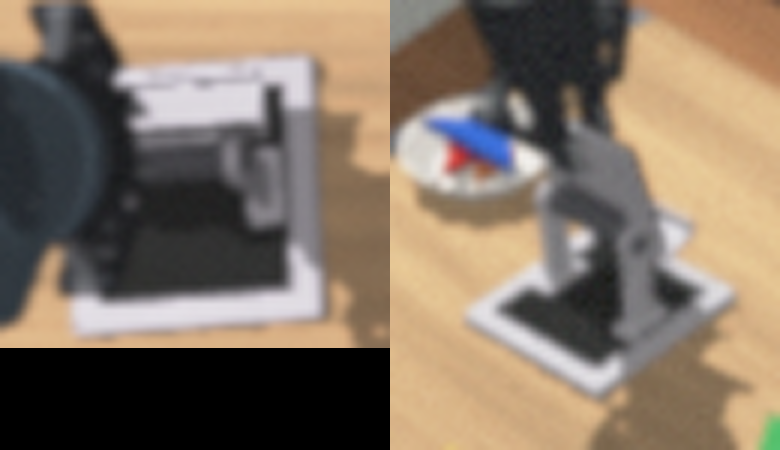

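Emit:
jog_arm(plan=[[[0,0,0,-0.001,-0.003,0,0.02],[0,0,0,-0.001,-0.003,0,0.02],[0,0,0,-0.001,-0.003,0,0.02],[0,0,0,-0.001,-0.003,0,0.02],[0,0,0,-0.001,-0.003,0,0.02],[0,0,0,-0.001,-0.003,0,0.02],[0,0,0,0,0,0,0.02]]])

```text
clock: 5.72
tool_pos: [545.8, 206.7, 136.6]
tcp_rot: [0.581, 0.543, 0.453, -0.402]
force: [8.6, -0.3, -0.2]
finger_gap: 20.5
```

Run:
```python
from h import *
two("b2.png");Q,st=goto([560.1,207.6,132.8],pose(5.2,15));print(st["joints"])
```

```text
t 5.82 pos [545.8 206.7 136.6] F [ 8.5  0.1 -0.1] gap 20.0
shift mm [ 7.5 12.8  0.4]
turn rad [-0.0017 -0.0011 -0.0078]
[-0.82024953  0.46296395  0.40132301  2.03746056 -0.18244758  0.42727221
 -0.23355794]
```

View pics/b2.png

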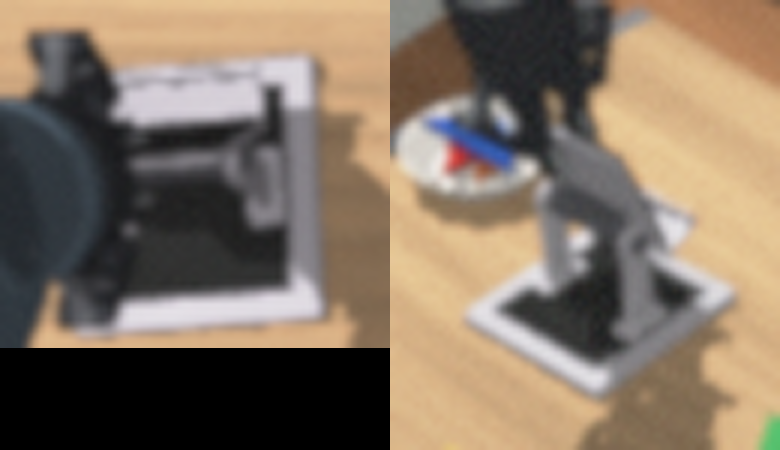

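Emit:
jog_arm(plan=[[[0,0,0,-0.0005,-0.0018,0,0.02],[0,0,0,-0.0005,-0.0018,0,0.02],[0,0,0,-0.0005,-0.0018,0,0.02],[0,0,0,0,0,0,0.02],[0,0,0,0,0,0,0.02]]])

```text
clock: 6.23
tool_pos: [540.8, 206.3, 137.0]
tcp_rot: [0.581, 0.544, 0.453, -0.402]
force: [9.2, 1.3, -0.6]
finger_gap: 19.7
```

Emit:
jog_arm(plan=[[[0,0,0,0,0.002,0,0.02],[0,0,0,0,0.003,0,0.02],[0,0,0,-0.012,0.003,0,0.03],[0,0,0,-0.03,0,0,0.03],[0,0,0,-0.03,0,0,0.03],[0,0,0,-0.03,0,0,0.03],[0,0,0,-0.03,0,0.02,0.03],[0,0,0,0,0,0.04,0.03],[0,0,0,0,0,0.04,0.03],[0,0,0,0,0,0.04,0.03],[0,0,0,0,0,0.04,0.03],[0,0,0,0,0,0,0.03],[0,0,0,0,0,0,0.03]]])

```text
clock: 7.32
tool_pos: [525.6, 21.2, 263.9]
tcp_rot: [0.578, 0.542, 0.454, -0.407]
force: [-0.1, -0.2, -1.1]
finger_gap: 29.9
```

Run:
```python
from h import *
t,s=two("b3.png");Q,st=goto([560.1,207.6,132.8],pose(5.2,15));print(st["joints"])
zoom(t["pixels"],190,155,65,58,10,"b3t.png")
zoom(s["pixels"],248,125,55,58,10,"b3s.png")
```

```text
t 7.42 pos [525.8  24.8 263.8] F [ 0.6 -0.3  0.4] gap 29.8
shift mm [ 139.7   15.2 -178.9]
turn rad [-0.0002 -0.0004  0.0015]
[-0.68074896  0.15576786  0.60354346  2.06876996 -0.13833003  0.68760983
  0.09187491]
```

View pics/b3t.png

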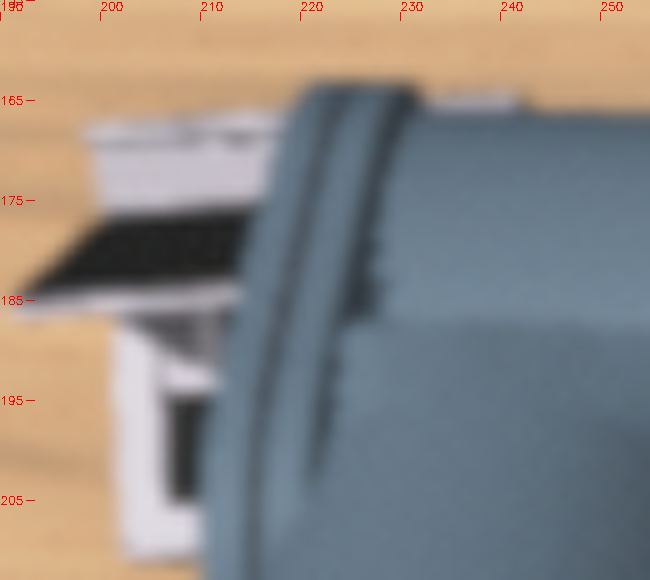

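View pics/b3s.png

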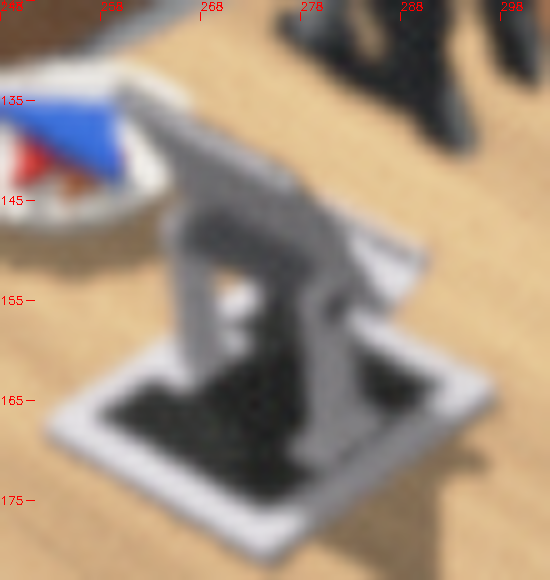

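Run:
```python
from h import *
t=cam("top");s=cam("side")
T=lambda x,y:(190+x/10-.45,155+y/10-.45)
S=lambda x,y:(248+x/10-.45,125+y/10-.45)
# predicted corners for leans; hinge, yaw
h=np.array([560.8,208.2,83]);a=np.radians(5.2);f=np.array([np.cos(a),np.sin(a),0]);y=np.array([-np.sin(a),np.cos(a),0]);u=np.array([0,0,1.])
def P(xb,yb,zb,tilt):
    q=np.radians(tilt);X=np.sin(q)*f+np.cos(q)*u;Z=-np.cos(q)*f+np.sin(q)*u
    return h+(xb+18)*X+yb*y+(zb-22)*Z
inv=lambda c,p,x0,y0:np.round((proj(c,p)+.45-[x0,y0])*10)
for tl in(90,64,62,60,58):
    print(tl,"top FL,BL",inv(t,P(0,50,102,tl),190,155),inv(t,P(-8,50,102,tl),190,155),"side FL BL FR BR",*[inv(s,P(x,yy,102,tl),248,125) for yy in(50,-50) for x in(0,-8)])
```

```text
90 top FL,BL [ -1. 151.] [ -0. 179.] side FL BL FR BR [191.  30.] [176.  39.] [374. 124.] [360. 133.]
64 top FL,BL [  2. 282.] [  7. 310.] side FL BL FR BR [124.  71.] [112.  87.] [308. 168.] [295. 184.]
62 top FL,BL [  3. 292.] [  8. 320.] side FL BL FR BR [119.  76.] [107.  92.] [303. 172.] [291. 189.]
60 top FL,BL [  4. 302.] [ 10. 330.] side FL BL FR BR [114.  81.] [102.  97.] [298. 177.] [286. 194.]
58 top FL,BL [  6. 313.] [ 11. 340.] side FL BL FR BR [109.  86.] [ 98. 102.] [293. 183.] [282. 200.]
```

Run:
```python
from h import *
goto([546,206.8,137],pose(5.2,15))
```

```text
t 7.52 pos [526.   25.7 263.9] F [ 0.5 -0.9  0.1] gap 29.8
shift mm [ 132.1    2.7 -178.4]
turn rad [ 0.0019 -0.0007  0.0012]
```

Emit:
jog_arm(plan=[[[0,0,0,0,0,-0.036,0.03],[0,0,0,0,0,-0.036,0.03],[0,0,0,0,0,-0.036,0.03],[0,0,0,0,0,-0.036,0.03],[0,0,0,0,0.0027,-0.0344,0.03],[0,0,0,0.03,0,0,0.03],[0,0,0,0.03,0,0,0.03],[0,0,0,0.03,0,0,0.03],[0,0,0,0.03,0,0,0.03],[0,0,0,0.012,0,0,0.03],[0,0,0,0,0,0,0.03],[0,0,0,0,0,0,0.02],[0,0,0,0,0,0,0.02],[0,0,0,0,0,0,0.02]]])

```text
clock: 8.68
tool_pos: [547.7, 205.8, 139.3]
tcp_rot: [0.58, 0.542, 0.455, -0.404]
force: [-0.2, 0.1, -0.1]
finger_gap: 20.1
```

Run:
```python
from h import *
goto([538.5,206.1,137],pose(5.2,15))
```

```text
t 8.68 pos [547.7 205.8 139.3] F [-0.2  0.1 -0.1] gap 20.1
shift mm [-0.2 -9.4 -1.2]
turn rad [-0.0006 -0.0014 -0.0023]
```

Emit:
jog_arm(plan=[[[0,0,0,0,-0.003,0,0.02],[0,0,0,0,-0.003,0,0.02],[0,0,0,0,-0.002,0,0.02],[0,0,0,0,-0.0015,0,0.02],[0,0,0,0,-0.0015,0,0.02],[0,0,0,0,0,0,0.02],[0,0,0,0,0,0,0.02]]])

```text
clock: 9.27
tool_pos: [540.4, 204.8, 136.9]
tcp_rot: [0.581, 0.544, 0.453, -0.402]
force: [9.5, 0.8, -1.3]
finger_gap: 20.2
```

Run:
```python
from h import *
goto([538.5,206.1,137],pose(5.2,15))
```

```text
t 9.27 pos [540.4 204.8 136.9] F [ 9.5  0.8 -1.3] gap 20.2
shift mm [-0.6 -1.7 -1.5]
turn rad [-0.0017 -0.0016 -0.0086]
```

Emit:
jog_arm(plan=[[[0,0,0,0,-0.001,0,0.02],[0,0,0,0,-0.001,0,0.02],[0,0,0,0,0,0,0.02],[0,0,0,0,0,0,0.02]]])

```text
clock: 9.6
tool_pos: [539.1, 204.7, 136.7]
tcp_rot: [0.581, 0.544, 0.453, -0.402]
force: [10.2, 0.2, -1.3]
finger_gap: 19.6
```

Emit:
jog_arm(plan=[[[0,0,0,0,0.002,0,0.02],[0,0,0,0,0.004,0,0.02],[0,0,0,-0.012,0.003,0,0.03],[0,0,0,-0.03,0,0,0.03],[0,0,0,-0.03,0,0,0.03],[0,0,0,-0.03,0,0,0.03],[0,0,0,-0.01,0,-0.04,0.03],[0,0,0,0,0,-0.04,0.03],[0,0,0,0,0,-0.04,0.03],[0,0,0,0,0,-0.04,0.03],[0,0,0,0,0,0,0.03],[0,0,0,0,0,0,0.03]]])

```text
clock: 10.6
tool_pos: [498.0, 364.0, 243.7]
tcp_rot: [0.581, 0.539, 0.457, -0.404]
force: [0.0, -1.2, -1.0]
finger_gap: 29.8
```

Run:
```python
from h import *
t,s=two("b4.png");Q,st=goto([538.5,206.1,137],pose(5.2,15))
zoom(t["pixels"],185,155,65,58,10,"b4t.png")
zoom(s["pixels"],248,125,55,58,10,"b4s.png")
```

```text
t 10.7 pos [499.5 360.1 244. ] F [ 0.4 -1.6 -0.8] gap 30.1
shift mm [110.1  -3.4 156.6]
turn rad [-0.0009  0.0019  0.0015]
```

View pics/b4t.png

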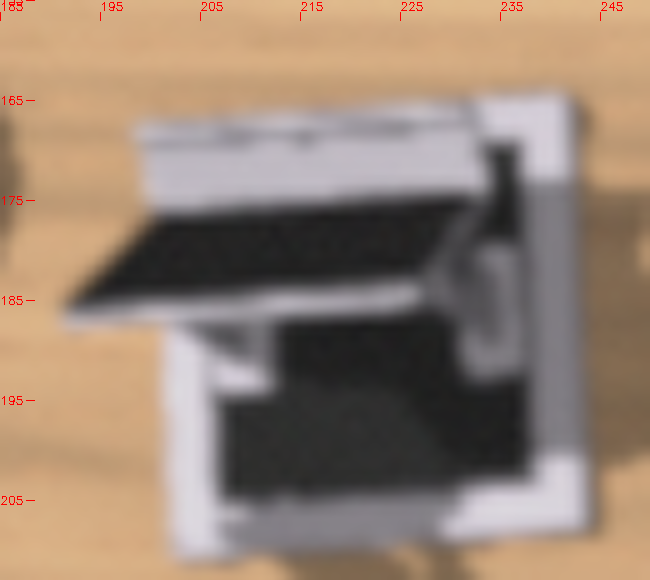

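View pics/b4s.png

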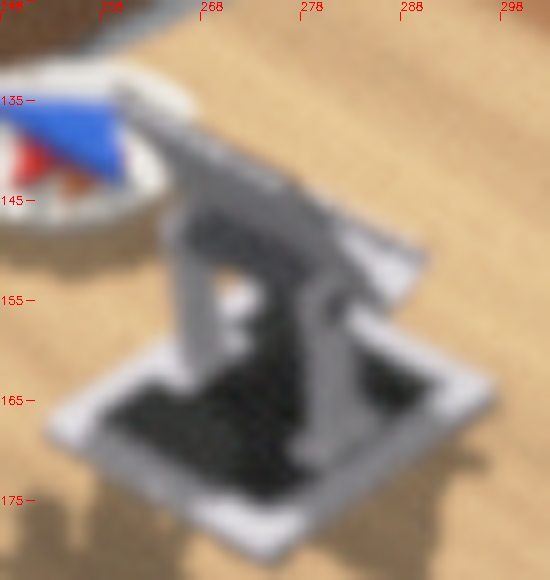

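```bash
cat > fit.py <<'E'
from h import *
from scipy.optimize import least_squares
def P(p,xb,yb,zb,tilt):
    a=p[2];f=np.array([np.cos(a),np.sin(a),0]);y=np.array([-np.sin(a),np.cos(a),0]);u=np.array([0,0,1.])
    q=tilt;X=np.sin(q)*f+np.cos(q)*u;Z=-np.cos(q)*f+np.sin(q)*u
    return np.array([p[0],p[1],83])+(xb+18)*X+yb*y+(zb-22)*Z
def fit(c,obs,x0,y0,k=10,prior=None):
    def res(p):
        o=[]
        for (m,px) in obs:
            o+=list(proj(c,P(p,*m,p[3]))-[x0+px[0]/k-.45,y0+px[1]/k-.45])
        return o
    s=least_squares(res,[560,208,.09,1.1],x_scale=[1,1,.01,.01],loss="soft_l1",f_scale=.3)
    print("hinge",np.round(s.x[:2],1),"yaw",np.degrees(s.x[2]).round(1),"tilt",np.degrees(s.x[3]).round(2),"res px",np.round(res(s.x),2))
    return s.x
E
python3 - <<'E'
from fit import *
t=cam("top")
fit(t,[((0,50,0),(152,215)),((0,-50,0),(482,196)),((0,50,102),(65,303)),((0,-50,102),(430,280)),((-8,50,102),(68,326)),((-8,-50,102),(425,305)),((26,50,7),(135,125)),((26,-50,7),(470,103))],185,155)
E
```

```text
hinge [556.9 206.2] yaw 5.4 tilt 62.62 res px [ 0.25 -0.45  0.82 -0.99 -0.56  0.03 -0.64 -0.33 -0.37  0.53  0.28 -0.02
 -0.1   0.58  0.38  0.3 ]
```

Run:
```python
from fit import *
a=[]
for n in("s_b1.png","s_b4.png"):
    im=cv2.imread("pics/"+n); zoom(im,258,130,40,45,9,"x.png");a.append(cv2.imread("pics/x.png"))
cv2.imwrite("pics/cmp.png",np.hstack(a))
s=cam("side")
for tl in(90,74.84,62,61,60,59):
  print(tl,[np.round((proj(s,P([560.5,208.2,np.radians(5.2)],x,-50,z,np.radians(tl)))+.45-[258,130])*9) for x,z in((0,102),(-8,102),(26,7),(26,-4),(-8,-4))])
```

```text
90 [array([246.,  67.]), array([233.,  75.]), array([299., 215.]), array([300., 234.]), array([248., 270.])]
74.84 [array([211.,  86.]), array([199.,  98.]), array([301., 191.]), array([306., 207.]), array([258., 257.])]
62 [array([182., 110.]), array([171., 125.]), array([299., 173.]), array([308., 185.]), array([264., 245.])]
61 [array([180., 113.]), array([169., 128.]), array([299., 172.]), array([308., 183.]), array([264., 244.])]
60 [array([178., 115.]), array([167., 130.]), array([298., 170.]), array([308., 182.]), array([265., 243.])]
59 [array([176., 117.]), array([165., 133.]), array([298., 169.]), array([308., 180.]), array([265., 242.])]
```

View pics/cmp.png

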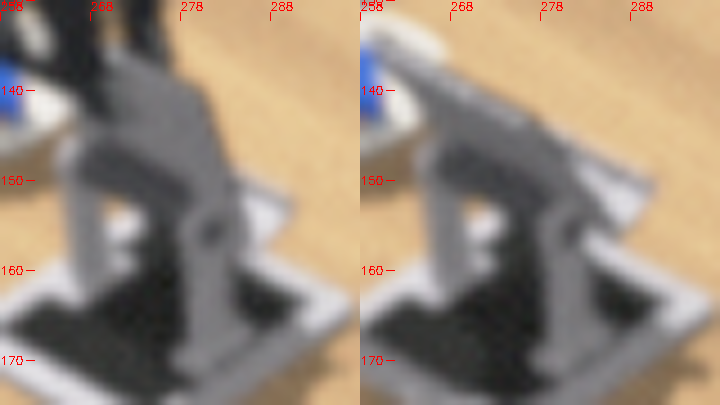

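Run:
```python
from h import *
goto([545,206,137],pose(5.2,15.2))
```

```text
t 10.8 pos [500.2 359.3 244.4] F [ 0.6 -0.2  0.4] gap 30.3
shift mm [112.    2.5 156.6]
turn rad [-0.0028  0.0017  0.0044]
```

Emit:
jog_arm(plan=[[[0,0,0,0,0,0.039,0.03],[0,0,0,0,0,0.039,0.03],[0,0,0,0,0,0.039,0.03],[0,0,0,0,0.0025,0.039,0.03],[0,0,0,0,0,0,0.03],[0,0,0,0.028,0,0,0.03],[0,0,0,0.028,0,0,0.03],[0,0,0,0.028,0,0,0.03],[0,0,0,0.028,0,0,0.03],[0,0,0,0,0,0,0.02],[0,0,0,0,0,0,0.02],[0,0,0,0,0,0,0.02]]])

```text
clock: 11.8
tool_pos: [545.7, 208.3, 138.3]
tcp_rot: [0.58, 0.542, 0.455, -0.405]
force: [0.0, -0.6, -1.8]
finger_gap: 19.9
```

Run:
```python
from h import *
goto([538.1,205,136.8],pose(5.2,15.2))
```

```text
t 11.8 pos [545.7 208.3 138.3] F [ 0.  -0.6 -1.8] gap 19.9
shift mm [-0.6 -8.   2.6]
turn rad [-0.0022  0.0002  0.0026]
```

Emit:
jog_arm(plan=[[[0,0,0,0,-0.003,0,0.02],[0,0,0,0,-0.003,0,0.02],[0,0,0,0,-0.003,0,0.02],[0,0,0,0,-0.0015,0,0.02],[0,0,0,0,-0.001,0,0.02],[0,0,0,0,0,0,0.02],[0,0,0,0,0,0,0.02]]])

```text
clock: 12.38
tool_pos: [538.4, 208.7, 137.0]
tcp_rot: [0.581, 0.544, 0.453, -0.402]
force: [9.2, 0.2, -0.4]
finger_gap: 20.0
```

Emit:
jog_arm(plan=[[[0,0,0,0,-0.0006,0,0.02],[0,0,0,0,0,0,0.02]]])

```text
clock: 12.55
tool_pos: [538.3, 208.8, 137.0]
tcp_rot: [0.581, 0.544, 0.453, -0.401]
force: [10.3, 0.1, -0.9]
finger_gap: 19.7
```

Emit:
jog_arm(plan=[[[0,0,0,0,0.002,0,0.02],[0,0,0,0,0.004,0,0.02],[0,0,0,-0.012,0.003,0,0.03],[0,0,0,-0.03,0,0,0.03],[0,0,0,-0.03,0,0,0.02],[0,0,-0.1,0,0,0,0.0],[0,0,-0.1,0,0,0,0.0],[0,0,-0.065,0,0,0,0.0],[0,0,0,0,0,0,0.0],[0,0,0,0,0,0,0.0],[0,0,0,0,0,0,0.0]]])

```text
clock: 13.47
tool_pos: [522.6, 206.6, 205.3]
tcp_rot: [0.521, 0.476, 0.523, -0.478]
force: [-0.0, -0.3, 0.1]
finger_gap: -0.0
```

Run:
```python
from h import *
h=np.array([560.5,208.2,83]);f=pose(5.2,0)[:,1]
top=h+(-28)*f+[0,0,76]
print(top)
t,s=two("b5.png")
goto([top[0],top[1],175],pose(5.2,0))
zoom(s["pixels"],248,105,55,60,10,"b5s.png")
```

```text
[532.61523684 205.66228775 159.        ]
t 13.57 pos [522.5 206.9 205.5] F [ 0.1 -1.   0.3] gap 0.2
shift mm [30.5 10.1  2.1]
turn rad [-0.0002  0.0001  0.0037]
```

View pics/b5s.png

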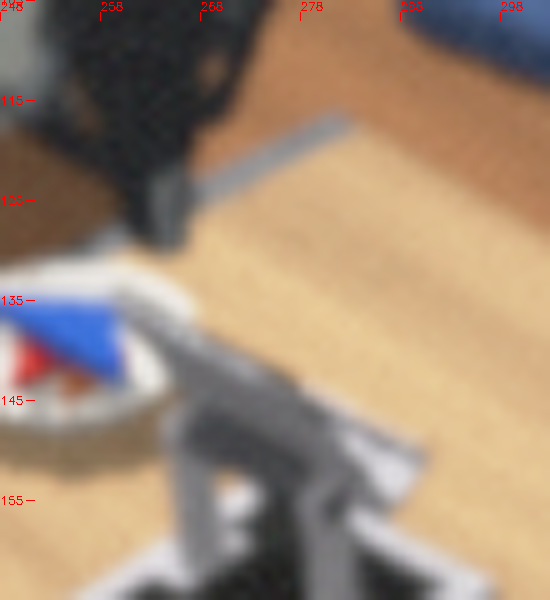

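Emit:
jog_arm(plan=[[[0,0,0,0,0.01,0,0],[0,0,0,0.03,0,0,0],[0,0,0,0.004,0,0,0],[0,0,0,0.003,0,0,0],[0,0,0,0.002,0,0,0],[0,0,0,0,0,0,0],[0,0,0,0,0,0,0]]])

```text
clock: 14.15
tool_pos: [534.0, 207.9, 167.5]
tcp_rot: [0.521, 0.476, 0.523, -0.478]
force: [0.2, -0.7, 0.7]
finger_gap: -0.3
```

Emit:
jog_arm(plan=[[[0,0,0,0.002,0,0,0],[0,0,0,0.0015,0,0,0],[0,0,0,0,0,0,0],[0,0,0,0,0,0,0]]])

```text
clock: 14.48
tool_pos: [533.5, 207.8, 163.3]
tcp_rot: [0.521, 0.476, 0.523, -0.478]
force: [0.3, -0.1, 0.4]
finger_gap: -0.3
```

Emit:
jog_arm(plan=[[[0,0,0,0.001,0,0,0],[0,0,0,0.001,0,0,0],[0,0,0,0,0,0,0],[0,0,0,0,0,0,0]]])

```text
clock: 14.82
tool_pos: [533.8, 207.8, 161.8]
tcp_rot: [0.521, 0.476, 0.523, -0.478]
force: [-0.8, -0.3, 4.1]
finger_gap: 0.4
```

Emit:
jog_arm(plan=[[[0,0,0,0.001,0,0,0],[0,0,0,0,0,0,0],[0,0,0,0,0,0,0],[0,0,0,0,0,0,0],[0,0,0,0,0,0,0]]])

```text
clock: 15.23
tool_pos: [533.9, 207.9, 161.6]
tcp_rot: [0.521, 0.477, 0.523, -0.478]
force: [-2.9, -0.4, 11.6]
finger_gap: -0.0
```

Run:
```python
from h import *
print(r.state()["force"],r.state()["tool_pos"])
```

```text
[-2.88263563 -0.38031144 11.6316902 ] [533.86187861 207.87409145 161.55523846]
```

Emit:
jog_arm(plan=[[[0,0,0,-0.005,0,0,0],[0,0,0,-0.035,0,0,0],[0,0,0,-0.035,0,0,0.02],[0,0,0,0,0,0.036,0.04],[0,0,0,0,0,0.036,0.04],[0,0,0,0,0,0.036,0.04],[0,0,0,0,0,0.036,0.04],[0,0,0,0,0,0.036,0.04],[0,0,0,0,0,0.036,0.04],[0,0,0,0,0,0.036,0.04],[0,0,0,0,0,0,0.04]]])

```text
clock: 16.15
tool_pos: [556.1, -52.6, 236.0]
tcp_rot: [0.52, 0.478, 0.519, -0.482]
force: [-0.8, -1.0, -0.5]
finger_gap: 39.7
```

Run:
```python
from fit import *
t,s=two("c1.png")
goto([598,-206.5,230],pose(-10.3,0));print(r.state()["joints"])
zoom(t["pixels"],185,155,65,58,10,"c1t.png")
a=[]
for n in("s_b4.png","s_c1.png"):
    im=cv2.imread("pics/"+n); zoom(im,258,130,40,45,9,"x.png");a.append(cv2.imread("pics/x.png"))
cv2.imwrite("pics/cmp2.png",np.hstack(a))
```

```text
t 16.25 pos [556.3 -45.1 235.4] F [ 0.6  0.6 -0.3] gap 40.1
shift mm [  5.4  27.7 164.4]
turn rad [0.2659 0.0009 0.0032]
[-0.41147584  0.41243258  0.53691648  1.80386445 -0.24566964  0.99531676
  0.31020818]
```

View pics/c1t.png

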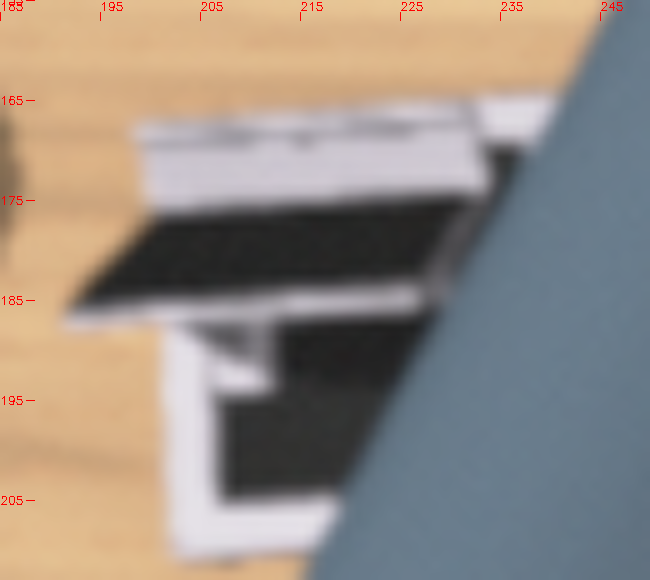

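View pics/cmp2.png

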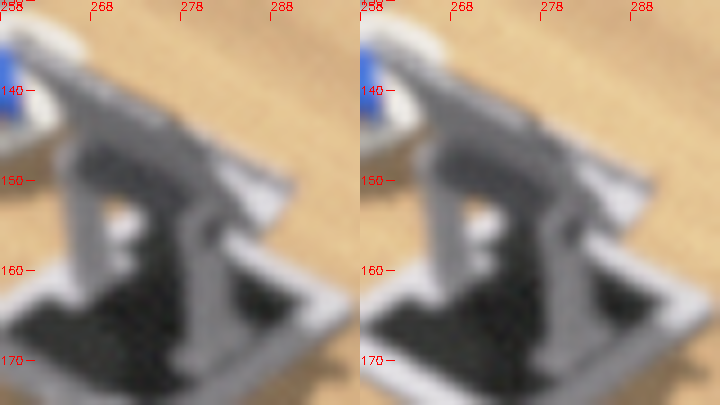

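The hinge held under about 12 N: top-edge corners stay at (191,186) and (227,184) in the top view. Now to the card.

Emit:
jog_arm(plan=[[[0,0,0,0.001,0.0055,0.033,0.04],[0,0,0,0.001,0.0055,0.033,0.04],[0,0,0,0.001,0.0055,0.033,0.04],[0,0,0,0.001,0.0055,0.033,0.04],[0,0,0,0.001,0.0057,0.0324,0.04],[0.089,0,0,0,0,0,0.04],[0.089,0,0,0,0,0,0.04],[0.088,0,0,0,0,0,0.04],[0,0,0,0,0,0,0.03],[0,0,0,0,0,0,0.03],[0,0,0,0,0,0,0.03]]])

```text
clock: 17.17
tool_pos: [599.1, -203.1, 230.0]
tcp_rot: [-0.454, -0.54, -0.456, 0.542]
force: [0.4, 0.6, -1.2]
finger_gap: 29.9
```

Run:
```python
from h import *
goto([598,-206.5,121],pose(-10.3,0));print(r.state()["joints"])
t=cam("top");s=cam("side")
zoom(t["pixels"],330,130,65,70,7,"d1t.png");zoom(s["pixels"],325,125,65,100,6,"d1s.png")
```

```text
t 17.17 pos [ 599.1 -203.1  230. ] F [ 0.4  0.6 -1.2] gap 29.9
shift mm [ 1.09e+02 -1.00e-01  3.50e+00]
turn rad [0.008  0.0004 0.0035]
[-0.15613175  0.57008132  0.60297672  1.61256058 -0.35430965  1.07405246
  0.37300659]
```

View pics/d1s.png

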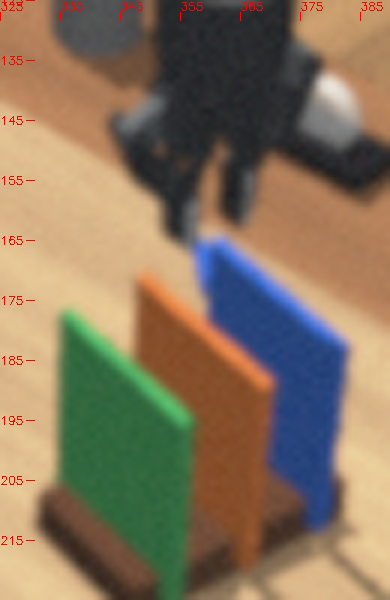

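Emit:
jog_arm(plan=[[[0.008,0,0,0,0,0.0035,0.03],[0,0,0,0.03,0,0,0.03],[0,0,0,0.03,0,0,0.03],[0,0,0,0.03,0,0,0.03],[0,0,0,0.018,0,0,0.03],[0,0,0,0,0,0,0.02],[0,0,0,0,0,0,0.016],[0,0,0,0,0,0,0.016],[0,0,0,0,0,0,0.012],[0,0,0,0,0,0,0.012]]])

```text
clock: 18.1
tool_pos: [598.8, -208.4, 123.8]
tcp_rot: [-0.452, -0.543, -0.452, 0.544]
force: [-0.3, 0.4, 0.1]
finger_gap: 11.6
```

Run:
```python
from h import *
goto([598,-206.5,121],pose(-10.3,0))
t=cam("top");s=cam("side")
zoom(t["pixels"],330,130,65,70,6,"x.png");a=cv2.imread("pics/x.png");zoom(s["pixels"],325,155,65,70,6,"x.png");cv2.imwrite("pics/d2.png",np.hstack([a,cv2.imread("pics/x.png")]))
```

```text
t 18.1 pos [ 598.8 -208.4  123.8] F [-0.3  0.4  0.1] gap 11.6
shift mm [ 2.8 -1.1 -1.7]
turn rad [-0.0041  0.0011  0.0005]
```

View pics/d2.png

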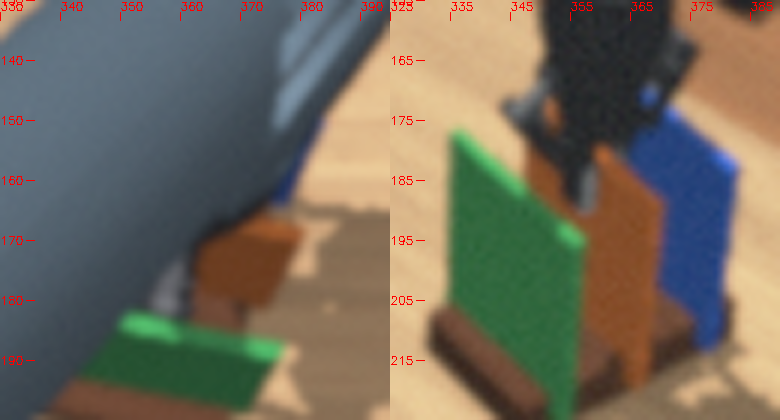

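Emit:
jog_arm(plan=[[[0,0,0,0,0,0,0.009],[0,0,0,0,0,0,0.006],[0,0,0,0,0,0,0.005],[0,0,0,0,0,0,0.005],[0,0,0,0,0,0,0.005]]], newtons=45)

```text
clock: 18.62
tool_pos: [598.5, -208.1, 123.0]
tcp_rot: [-0.452, -0.543, -0.452, 0.544]
force: [-0.3, 0.0, 6.7]
finger_gap: 8.4
```

Run:
```python
from h import *
st=r.state();goto([598,-206.5,121],pose(-10.3,0));print(st["torque"])
```

```text
t 18.62 pos [ 598.5 -208.1  123. ] F [-0.3  0.   6.7] gap 8.4
shift mm [ 2.  -0.8 -1.5]
turn rad [-0.0041  0.0009  0.0016]
[ 0.08074699 -0.04939444  0.03074329]
```

Emit:
jog_arm(plan=[[[0,0,0,-0.01,0,0,0.005],[0,0,0,-0.015,0,0,0.005],[0,0,0,-0.03,0,0,0.005],[0,0,0,-0.03,0,0,0.005],[0,0,0,-0.03,0,0,0.005],[0,0,0,-0.03,0,0,0.005],[0,0,0,-0.025,0,0,0.005],[0,0,0,0,0,0,0.005],[0,0,0,0,0,0,0.005]]])

```text
clock: 19.37
tool_pos: [598.6, -208.2, 293.6]
tcp_rot: [-0.452, -0.543, -0.452, 0.544]
force: [-0.6, 0.6, -2.2]
finger_gap: 8.2
```

Run:
```python
from fit import *
st=r.state();goto([598,-206.5,121],pose(-10.3,0));print(st["joints"])
t=cam("top","e1t.png");s=cam("side","e1s.png")
zoom(s["pixels"],325,105,75,110,5,"e1.png")
```

```text
t 19.37 pos [ 598.6 -208.2  293.6] F [-0.6  0.6 -2.2] gap 8.2
shift mm [172.6  -0.7  -1.7]
turn rad [-0.0044  0.0009  0.0011]
[-0.17033148  0.51288662  0.63799393  1.54252681 -0.31857115  1.19316102
  0.34037754]
```

View pics/e1.png

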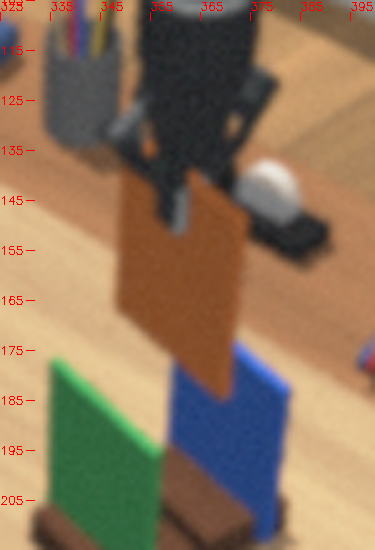

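Run:
```python
from fit import *
s=cam("side");p=r.state()["tool_pos"];M=pose(-10.3,0);n=M[:,1];yd=-M[:,2]
def onplane(u,v):
    o,d=ray(s,u,v);q=p-4.5*n;k=((q-o)@n)/(d@n);return o+k*d
for z in((117,308),(232,400),(122,162),(248,214)):
    X=onplane(325+z[0]/5-.4,105+z[1]/5-.4);print("along y",round((X-p)@yd,1),"z rel",round(X[2]-p[2],1))
```

```text
along y 56.8 z rel -106.1
along y -68.6 z rel -100.7
along y 59.6 z rel 15.6
along y -65.6 z rel 49.7
```

Emit:
jog_arm(plan=[[[0,0,0,0,-0.004,-0.016,0.005],[0,0,0,0,-0.009,-0.033,0.005],[0,0,0,0,-0.009,-0.033,0.005],[0,0,0,0,-0.009,-0.033,0.005],[0,0,0,0,-0.009,-0.033,0.005],[0,0,0,0,-0.009,-0.033,0.005],[0,0,0,0,-0.009,-0.033,0.005],[0,0,0,0,-0.009,-0.033,0.005],[0,0,0,0,-0.009,-0.033,0.005],[0,0,0,0,-0.009,-0.033,0.005],[0,0,0,0,-0.009,-0.033,0.005],[0,0,0,0,-0.009,-0.033,0.005],[0,0,0,0,-0.008,-0.024,0.005],[-0.09,0,0,0,0,0,0.005],[-0.09,0,0,0,0,0,0.005],[-0.09,0,0,0,0,0,0.005],[0,0,0.087,0,0,0,0.005],[0,0,0.087,0,0,0,0.005],[0,0,0.087,0,0,0,0.005],[0,0,0,0,0,0,0.005]]])

```text
clock: 21.18
tool_pos: [558.7, 207.9, 289.2]
tcp_rot: [0.578, 0.54, 0.456, -0.408]
force: [-1.5, 0.3, -1.7]
finger_gap: 8.5
```

Run:
```python
from fit import *
st=r.state();goto([563,208,293],pose(5.2,15));print(st["joints"])
t=cam("top","f1t.png");s=cam("side","f1s.png")
zoom(s["pixels"],225,70,95,120,5,"f1.png")
```

```text
t 21.18 pos [558.7 207.9 289.2] F [-1.5  0.3 -1.7] gap 8.5
shift mm [-2.6  5.1  0.3]
turn rad [-0.003  0.002  0.008]
[-0.93843173  0.27480699  0.54726242  1.8635018  -0.07975258  0.80278997
 -0.28910649]
```

View pics/f1.png

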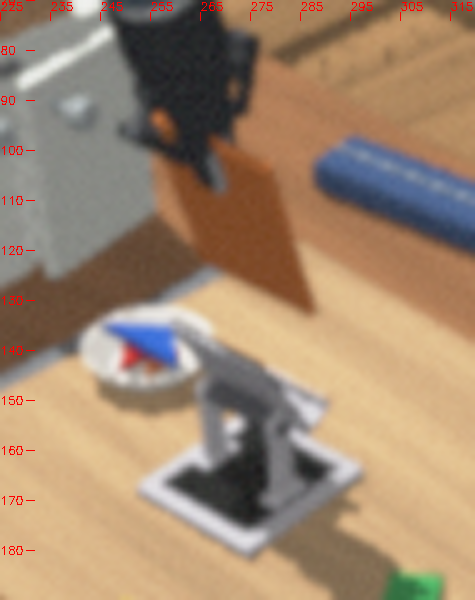

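View pics/f1t.png

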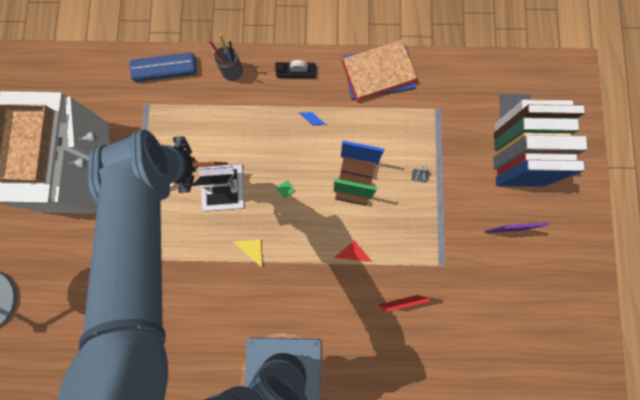

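Emit:
jog_arm(plan=[[[0,0,0.07,0,0,0,0.005],[0,0,0.067,0,0,0,0.005],[0,0,0,0,0,0,0.005]]])

```text
clock: 21.53
tool_pos: [561.6, 208.2, 290.8]
tcp_rot: [0.605, 0.57, 0.418, -0.368]
force: [-0.6, -0.9, -1.4]
finger_gap: 8.3
```

```bash
cat > tgt.py <<'E'
from fit import *
def target(beta,xb=0.5,tilt=60.5,dz=0,L=113,off=-1.2,hp=(560.5,208.2,np.radians(5.2))):
    d=np.radians((90-tilt)-beta)
    # bottom back corner xb, 9 sin d ; centre of bottom
    c=(xb+4.5*np.cos(d),4.5*np.sin(d))
    b=P(hp,c[0],off,c[1],np.radians(tilt))
    M=pose(np.degrees(hp[2]),beta)
    return b-L*M[:,0]+[0,0,dz],M
E
python3 - <<'E'
from tgt import *
print(r.state()["joints"])
p,M=target(22);print(p);goto(p+[0,0,30],M)
E
```

```text
[-1.02791033  0.21518198  0.58791146  1.97130031  0.04681127  0.62619041
 -0.41915002]
[548.85554398 205.93531235 180.44195372]
t 21.53 pos [561.6 208.2 290.8] F [-0.6 -0.9 -1.4] gap 8.3
shift mm [ 69.3 -42.7   1. ]
turn rad [-0.0037  0.0034 -0.0083]
```

Emit:
jog_arm(plan=[[[0,0,-0.004,0.014,-0.009,0,0.005],[0,0,-0.004,0.014,-0.009,0,0.005],[0,0,0,0.014,-0.009,0,0.005],[0,0,0,0.014,-0.008,0,0.005],[0,0,0,0.013,-0.008,0,0.005],[0,0,0,0,0,0,0.005],[0,0,0,0,0,0,0.005]]])

```text
clock: 22.12
tool_pos: [550.1, 207.1, 211.6]
tcp_rot: [0.603, 0.568, 0.42, -0.37]
force: [0.2, -0.3, -1.1]
finger_gap: 8.5
```

Run:
```python
from tgt import *
print(r.state()["joints"],r.state()["torque"])
p,M=target(22);print(p);goto(p+[0,0,0],M)
t,s=two("g1.png")
zoom(t["pixels"],180,145,75,70,8,"g1t.png");zoom(s["pixels"],235,95,75,90,6,"g1s.png")
```

```text
[-0.98124701  0.31883977  0.54078946  2.0702855  -0.02726493  0.44044447
 -0.38413132] [-0.01752336  0.49153734  0.03956761]
[548.85554398 205.93531235 180.44195372]
t 22.12 pos [550.1 207.1 211.6] F [ 0.2 -0.3 -1.1] gap 8.5
shift mm [ 28.4 -13.    1. ]
turn rad [-0.0046  0.0038 -0.0002]
```

View pics/g1t.png

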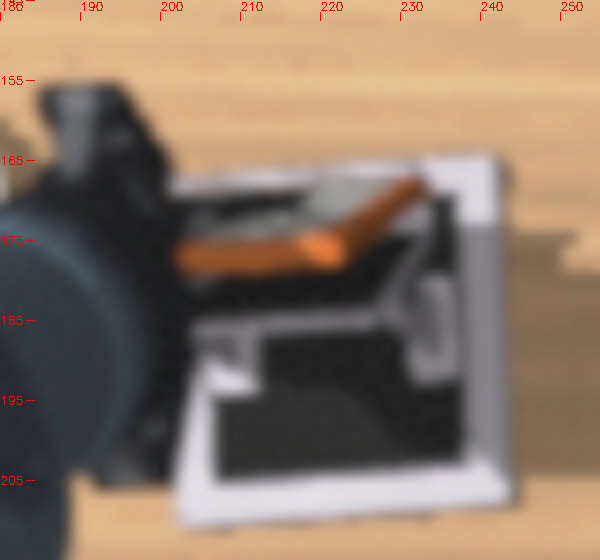

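View pics/g1s.png

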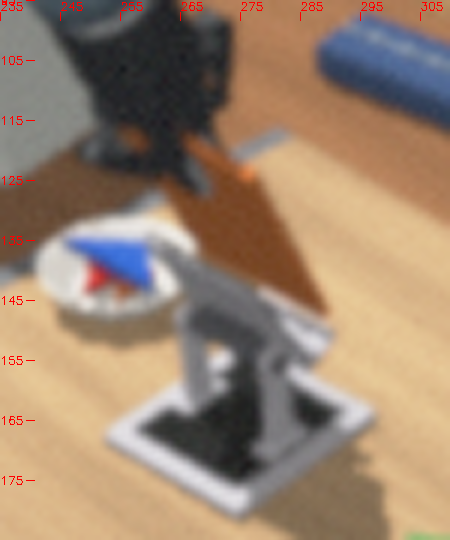

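Run:
```python
from tgt import *
t=cam("top");s=cam("side");st=r.state();M=R.from_quat(st["tcp_rot"],scalar_first=True).as_matrix();p=st["tool_pos"]
for nm,x,k in (("bot",113,-60),("top",-37,-60),("botL",113,60)):
  for yy in(4.5,-4.5):
    q=p+M[:,0]*x+M[:,1]*yy-M[:,2]*(k+1.2)
    print(nm,yy,np.round((proj(t,q)+.45-[180,145])*8),np.round((proj(s,q)+.45-[235,95])*6))
hp=(560.5,208.2,np.radians(5.2))
for m in((0,50,102),(0,-50,102),(0,-50,0),(26,-50,7),(26,50,7)): print(m,np.round((proj(t,P(hp,*m,np.radians(60.5)))+.45-[180,145])*8),np.round((proj(s,P(hp,*m,np.radians(60.5)))+.45-[235,95])*6))
```

```text
bot 4.5 [426. 165.] [336. 312.]
bot -4.5 [429. 190.] [327. 322.]
top 4.5 [334. 230.] [261. 171.]
top -4.5 [337. 258.] [252. 182.]
botL 4.5 [ 94. 186.] [207. 244.]
botL -4.5 [ 97. 211.] [199. 254.]
(0, 50, 102) [ 83. 321.] [147. 228.]
(0, -50, 102) [374. 300.] [257. 286.]
(0, -50, 0) [427. 218.] [319. 360.]
(26, -50, 7) [414. 155.] [337. 324.]
(26, 50, 7) [141. 174.] [230. 268.]
```

Emit:
jog_arm(plan=[[[-0.004,0.003,0,0.008,-0.004,0.0025,0.005],[0,0,0,0.008,-0.004,0,0.005],[0,0,0,0.006,-0.002,0,0.005],[0,0,0,0,0,0,0.005],[0,0,0,0,0,0,0.005]]])

```text
clock: 22.73
tool_pos: [548.2, 204.6, 187.1]
tcp_rot: [0.604, 0.568, 0.421, -0.368]
force: [0.4, 0.5, -1.7]
finger_gap: 8.7
```

Run:
```python
from tgt import *
print(r.state()["joints"],r.state()["torque"])
p,M=target(22,hp=(560.5,206.7,np.radians(5.2)));print(p);goto(p+[0,0,0],M)
t,s=two("g2.png")
zoom(t["pixels"],180,145,75,70,8,"g2t.png");zoom(s["pixels"],235,95,75,90,6,"g2s.png")
```

```text
[-0.94559152  0.35385284  0.50743939  2.09741709 -0.05735658  0.37475511
 -0.35524764] [ 0.01188697  0.49098012 -0.01433541]
[548.85554398 204.43531235 180.44195372]
t 22.73 pos [548.2 204.6 187.1] F [ 0.4  0.5 -1.7] gap 8.7
shift mm [ 6.4 -2.   0.2]
turn rad [-0.0002 -0.0004 -0.0014]
```

View pics/g2t.png

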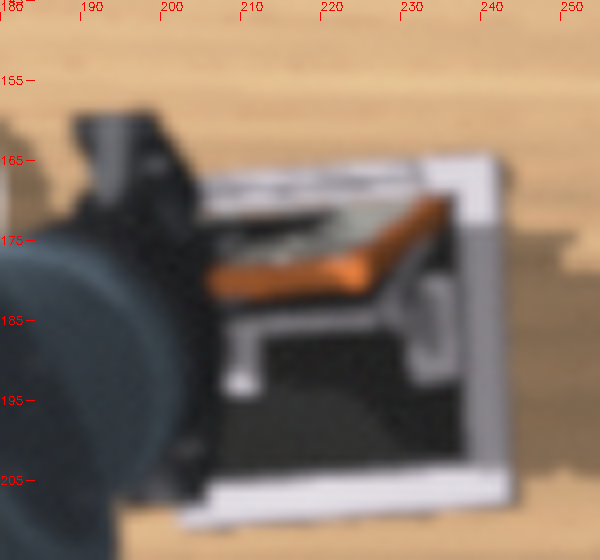

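View pics/g2s.png

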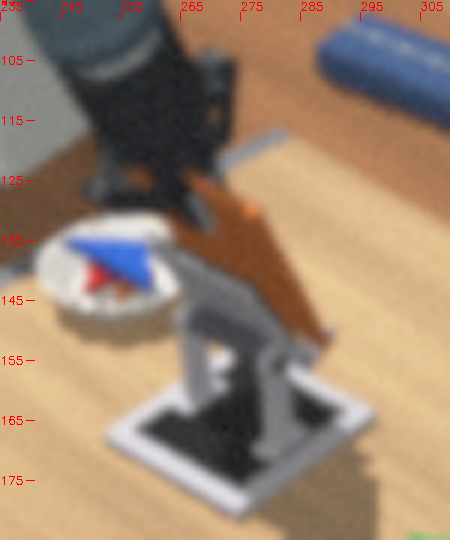

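Emit:
jog_arm(plan=[[[0,0,0,0.0014,-0.0005,0,0.005],[0,0,0,0.0014,-0.0005,0,0.005],[0,0,0,0.0014,-0.0005,0,0.005],[0,0,0,0,0,0,0.005],[0,0,0,0,0,0,0.005]]])

```text
clock: 23.25
tool_pos: [548.8, 204.9, 183.3]
tcp_rot: [0.604, 0.569, 0.421, -0.367]
force: [-0.7, -0.1, -1.3]
finger_gap: 8.0
```

Emit:
jog_arm(plan=[[[0,0,0,0.0009,-0.0004,0,0.005],[0,0,0,0.0009,-0.0004,0,0.005],[0,0,0,0,0,0,0.005],[0,0,0,0,0,0,0.005]]])

```text
clock: 23.58
tool_pos: [548.7, 204.9, 181.4]
tcp_rot: [0.604, 0.569, 0.421, -0.367]
force: [-0.4, -0.5, -1.7]
finger_gap: 8.4
```

Run:
```python
from tgt import *
p,M=target(22,hp=(560.5,206.7,np.radians(5.2)));goto(p,M)
```

```text
t 23.58 pos [548.7 204.9 181.4] F [-0.4 -0.5 -1.7] gap 8.4
shift mm [ 0.9 -0.2  0.5]
turn rad [-0.0004 -0.0011 -0.0025]
```

Emit:
jog_arm(plan=[[[0,0,0,0.0009,-0.0004,0,0.005],[0,0,0,0.0005,-0.0002,0,0.005],[0,0,0,0,0,0,0.005],[0,0,0,0,0,0,0.005]]])

```text
clock: 23.92
tool_pos: [548.7, 204.9, 179.9]
tcp_rot: [0.604, 0.569, 0.421, -0.367]
force: [-0.4, -0.6, -1.6]
finger_gap: 8.5
```

Emit:
jog_arm(plan=[[[0,0,0,0.0009,-0.0004,0,0.005],[0,0,0,0,0,0,0.005],[0,0,0,0,0,0,0.005]]])

```text
clock: 24.17
tool_pos: [548.7, 204.9, 178.9]
tcp_rot: [0.604, 0.569, 0.421, -0.367]
force: [0.8, 0.7, -2.7]
finger_gap: 8.5
```

Emit:
jog_arm(plan=[[[0,0,0,0.0009,-0.0004,0,0.005],[0,0,0,0,0,0,0.005],[0,0,0,0,0,0,0.005]]])

```text
clock: 24.42
tool_pos: [548.6, 204.9, 177.9]
tcp_rot: [0.604, 0.569, 0.421, -0.367]
force: [-0.5, 0.5, -0.7]
finger_gap: 8.5
```

Emit:
jog_arm(plan=[[[0,0,0,0.0009,-0.0004,0,0.005],[0,0,0,0,0,0,0.005],[0,0,0,0,0,0,0.005]]])

```text
clock: 24.67
tool_pos: [548.8, 205.1, 177.2]
tcp_rot: [0.604, 0.569, 0.421, -0.367]
force: [-2.3, -0.7, 3.1]
finger_gap: 8.6
```

Run:
```python
from tgt import *
t,s=two("g3.png")
zoom(t["pixels"],180,145,75,70,8,"g3t.png");zoom(s["pixels"],255,120,45,55,9,"g3s.png")
print(r.state()["force"])
```

```text
[-2.12986218 -0.76123562  3.76380376]
```

View pics/g3t.png

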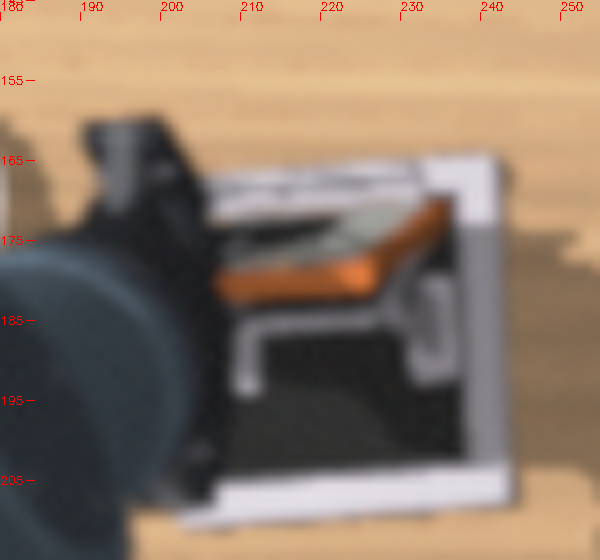

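View pics/g3s.png

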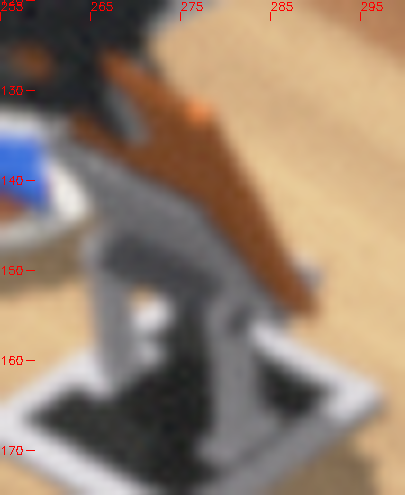

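Emit:
jog_arm(plan=[[[0,0,0,0,-0.001,0,0.005],[0,0,0,0,0,0,0.005],[0,0,0,0,0,0,0.005]]])

```text
clock: 25.02
tool_pos: [548.1, 205.0, 176.9]
tcp_rot: [0.604, 0.569, 0.421, -0.367]
force: [-0.9, -0.3, 3.9]
finger_gap: 8.6
```

Emit:
jog_arm(plan=[[[0,0,0,0,-0.001,0,0.005],[0,0,0,0,0,0,0.005],[0,0,0,0,0,0,0.005]]])

```text
clock: 25.27
tool_pos: [546.9, 204.9, 176.3]
tcp_rot: [0.604, 0.569, 0.421, -0.367]
force: [-0.4, 0.3, 2.1]
finger_gap: 8.3
```

Emit:
jog_arm(plan=[[[0,0,0,0.0003,-0.001,0,0.005],[0,0,0,0,0,0,0.005],[0,0,0,0,0,0,0.005]]])

```text
clock: 25.52
tool_pos: [546.7, 204.8, 176.1]
tcp_rot: [0.604, 0.569, 0.421, -0.367]
force: [-0.0, 0.1, 5.7]
finger_gap: 8.7
```

Emit:
jog_arm(plan=[[[0,0,0,0.0003,-0.001,0,0.005],[0,0,0,0,0,0,0.005],[0,0,0,0,0,0,0.005]]])

```text
clock: 25.77
tool_pos: [546.5, 204.9, 176.0]
tcp_rot: [0.604, 0.569, 0.42, -0.366]
force: [-0.5, -0.4, 8.3]
finger_gap: 8.0
```

Emit:
jog_arm(plan=[[[0,0,0,-0.0006,0.0003,0,0.005],[0,0,0,0,0,0,0.009],[0,0,0,0,0,0,0.011],[0,0,0,0,0,0,0.013],[0,0,0,0,0,0,0.015],[0,0,0,0,0,0,0.017],[0,0,0,0,0,0,0.019],[0,0,0,0,0,0,0.021],[0,0,0,0,0,0,0.023],[0,0,0,0,0,0,0.025],[0,0,0,0,0,0,0.025],[0,0,0,0,0,0,0.025]]])

```text
clock: 26.77
tool_pos: [545.2, 204.6, 175.6]
tcp_rot: [0.604, 0.569, 0.421, -0.367]
force: [-0.3, 0.6, -0.5]
finger_gap: 25.1
```

Run:
```python
from tgt import *
t,s=two("h1.png")
zoom(t["pixels"],180,145,75,70,8,"h1t.png");zoom(s["pixels"],255,120,45,55,9,"h1s.png")
print(r.state()["force"],r.state()["tool_pos"])
```

```text
[0.27822292 0.04518575 0.30147952] [545.22939217 204.57106595 175.56480948]
```

View pics/h1t.png

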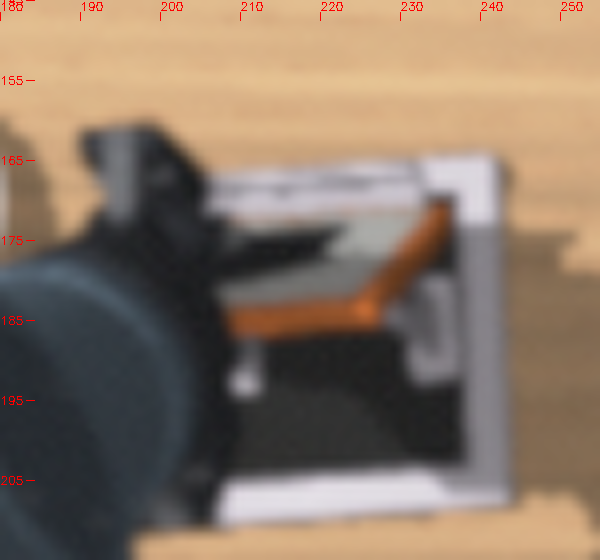

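View pics/h1s.png

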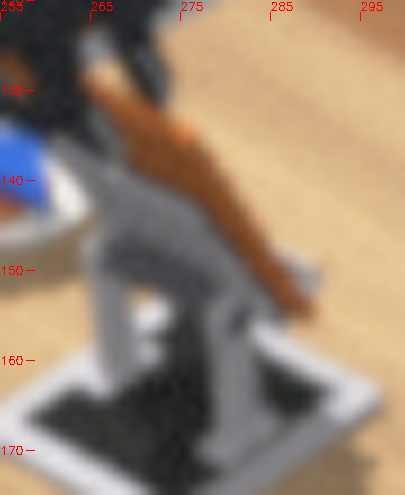

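Lowering works: the card is leaning back onto the plate, upper edge near (225,184) in the top view. I continue opening slowly.

Emit:
jog_arm(plan=[[[0,0,0,0,0,0,0.027],[0,0,0,0,0,0,0.029],[0,0,0,0,0,0,0.031],[0,0,0,0,0,0,0.033],[0,0,0,0,0,0,0.035],[0,0,0,0,0,0,0.037],[0,0,0,0,0,0,0.039],[0,0,0,0,0,0,0.041],[0,0,0,0,0,0,0.043],[0,0,0,0,0,0,0.046],[0,0,0,0,0,0,0.05],[0,0,0,0,0,0,0.05]]])

```text
clock: 27.87
tool_pos: [545.2, 204.6, 175.6]
tcp_rot: [0.604, 0.569, 0.421, -0.367]
force: [0.3, 0.3, -0.4]
finger_gap: 50.1
```

Run:
```python
from tgt import *
t,s=two("h2.png")
zoom(t["pixels"],180,145,75,70,6,"x.png");a=cv2.imread("pics/x.png");zoom(s["pixels"],250,115,50,70,6,"x.png");cv2.imwrite("pics/h2z.png",np.hstack([a,cv2.imread("pics/x.png")]))
print(r.state()["force"],r.state()["tool_pos"])
```

```text
[-0.20375821  0.38181316 -0.86637013] [545.20459809 204.60239723 175.55252186]
```

View pics/h2z.png

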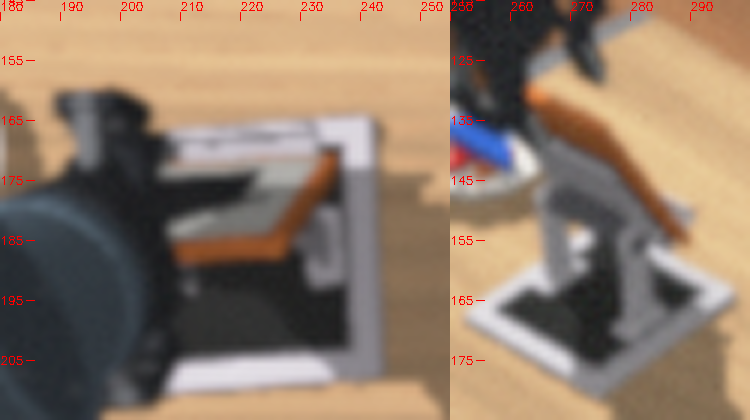

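Emit:
jog_arm(plan=[[[0,0,0,0,0,0,0.055],[0,0,0,0,0,0,0.06],[0,0,0,0,0,0,0.066],[0,0,0,0,0,0,0.072],[0,0,0,0,0,0,0.072]]])

```text
clock: 28.38
tool_pos: [545.2, 204.6, 175.5]
tcp_rot: [0.604, 0.569, 0.421, -0.367]
force: [-0.1, -0.2, -0.3]
finger_gap: 71.8
```

Emit:
jog_arm(plan=[[[0,0,0,-0.005,-0.0005,0,0.072],[0,0,0,-0.01,-0.001,0,0.072],[0,0,0,-0.015,-0.0015,0,0.072],[0,0,0,-0.02,-0.002,0,0.072],[0,0,0,-0.025,-0.002,0,0.072],[0,0,0,-0.03,0,0,0.072],[0,0,0,-0.03,0,0,0.072],[0,0,0,-0.015,0,-0.03,0.072],[0,0,0,0,0,-0.035,0.072],[0,0,0,0,0,-0.035,0.072],[0,0,0,0,0,-0.035,0.072],[0,0,0,0,0,-0.02,0.072],[0,0,0,0,0,0,0.072],[0,0,0,0,0,0,0.072]]])

```text
clock: 29.55
tool_pos: [467.8, 353.8, 312.4]
tcp_rot: [0.604, 0.568, 0.421, -0.367]
force: [0.7, -1.0, -0.5]
finger_gap: 72.2
```

Run:
```python
from tgt import *
t,s=two("i1.png");print(r.state()["force"],r.state()["clock"],r.state()["tool_pos"])
zoom(t["pixels"],185,155,65,58,10,"i1t.png");zoom(s["pixels"],248,115,55,65,9,"i1s.png")
```

```text
[ 0.00812376 -0.19838527 -0.1752222 ] 29.65 [468.57510471 351.59344402 312.29606036]
```

View pics/i1t.png

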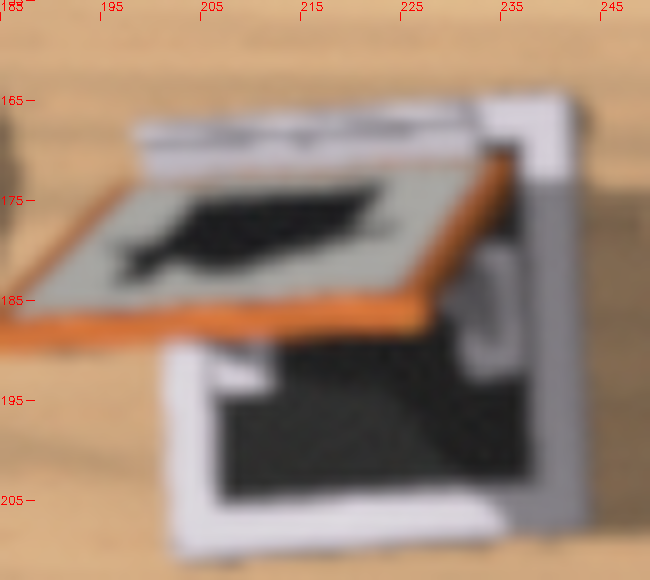

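View pics/i1s.png

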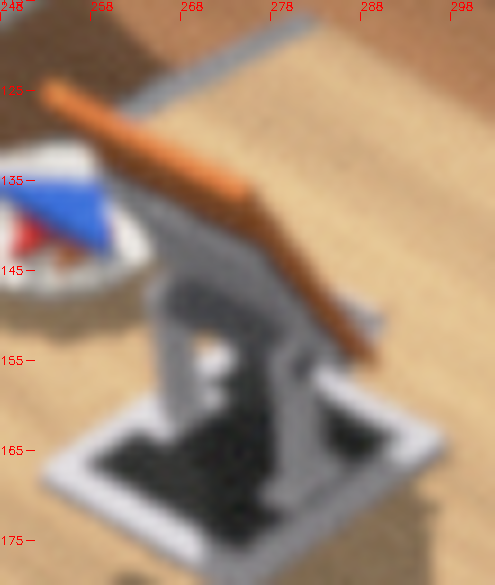

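Run:
```python
from tgt import *
t=cam("top");s=cam("side")
T=lambda x,y:(185+x/10-.45,155+y/10-.45);S=lambda x,y:(248+x/9-.45,115+y/9-.45)
L=onz(t,*T(152,215),72.7);Rr=onz(t,*T(482,196),72.7);print("ledge",L,Rr,(L+Rr)/2, np.degrees(np.arctan2(L[0]-Rr[0],Rr[1]-L[1])))
L=onz(t,*T(118,185),77.2);Rr=onz(t,*T(515,155),77.2);print("card",L,Rr,(L+Rr)/2,np.degrees(np.arctan2(L[0]-Rr[0],Rr[1]-L[1])))
hp=(560.5,207.2,np.radians(5.2))
for tl in(62,61,60,59,58):
  q=[P(hp,x,y,z,np.radians(tl)) for x,y,z in((9,-60,150),(0,-60,150),(9,60,150),(0,60,150),(9,-60,0),(0,-60,0))]
  print(tl,"top",[list(np.round((proj(t,v)+.45-[185,155])*10)) for v in q],"side",[list(np.round((proj(s,v)+.45-[248,115])*9)) for v in q])
```

```text
ledge [576.66052724 258.76454994  72.7       ] [584.33681685 160.92121635  72.7       ] [580.49867204 209.84288314  72.7       ] -175.51405383160582
card [584.54956859 268.03565125  77.2       ] [595.93150359 150.74125191  77.2       ] [590.24053609 209.38845158  77.2       ] -174.4575236643234
62 top [[np.float64(418.0), np.float64(282.0)], [np.float64(423.0), np.float64(315.0)], [np.float64(-38.0), np.float64(314.0)], [np.float64(-32.0), np.float64(347.0)], [np.float64(517.0), np.float64(143.0)], [np.float64(521.0), np.float64(172.0)]] side [[np.float64(259.0), np.float64(179.0)], [np.float64(246.0), np.float64(196.0)], [np.float64(56.0), np.float64(75.0)], [np.float64(44.0), np.float64(91.0)], [np.float64(391.0), np.float64(355.0)], [np.float64(379.0), np.float64(371.0)]]
61 top [[np.float64(419.0), np.float64(291.0)], [np.float64(424.0), np.float64(323.0)], [np.float64(-37.0), np.float64(323.0)], [np.float64(-31.0), np.float64(355.0)], [np.float64(517.0), np.float64(142.0)], [np.float64(521.0), np.float64(171.0)]] side [[np.float64(255.0), np.float64(183.0)], [np.float64(242.0), 
[... 947 characters left out ...]
t64(191.0)], [np.float64(236.0), np.float64(208.0)], [np.float64(45.0), np.float64(86.0)], [np.float64(33.0), np.float64(103.0)], [np.float64(391.0), np.float64(352.0)], [np.float64(380.0), np.float64(368.0)]]
58 top [[np.float64(422.0), np.float64(316.0)], [np.float64(427.0), np.float64(348.0)], [np.float64(-34.0), np.float64(348.0)], [np.float64(-27.0), np.float64(380.0)], [np.float64(515.0), np.float64(139.0)], [np.float64(520.0), np.float64(168.0)]] side [[np.float64(244.0), np.float64(194.0)], [np.float64(232.0), np.float64(212.0)], [np.float64(42.0), np.float64(89.0)], [np.float64(30.0), np.float64(107.0)], [np.float64(391.0), np.float64(351.0)], [np.float64(380.0), np.float64(367.0)]]
```

Run:
```python
from h import *
t=cam("top","z_t.png");a=cv2.imread("pics/top0.png")
d=cv2.absdiff(a,t["pixels"]).max(2);m=(d>60).astype(np.uint8)
n,l,st,c=cv2.connectedComponentsWithStats(cv2.morphologyEx(m,cv2.MORPH_OPEN,np.ones((3,3))))
print([tuple(int(v) for v in x) for x in st[1:] if x[4]>12])
```

```text
[(344, 161, 34, 9, 113), (338, 162, 4, 12, 41), (201, 171, 29, 18, 244), (231, 171, 5, 8, 31), (195, 173, 8, 5, 33), (0, 175, 127, 188, 8564), (248, 179, 7, 4, 24), (196, 180, 6, 4, 22), (246, 188, 28, 20, 411), (236, 192, 7, 16, 79), (225, 215, 37, 52, 1042), (263, 244, 25, 20, 256), (119, 286, 6, 6, 27), (126, 288, 5, 4, 19), (137, 293, 131, 47, 2322), (301, 298, 8, 4, 27), (310, 299, 9, 4, 31), (298, 304, 42, 6, 158), (43, 310, 76, 85, 3791), (260, 332, 37, 6, 177), (347, 336, 4, 4, 15), (329, 343, 7, 4, 25), (336, 350, 5, 3, 15), (0, 355, 59, 45, 1593), (390, 367, 6, 3, 18), (121, 385, 119, 15, 1348)]
```

View pics/z_t.png

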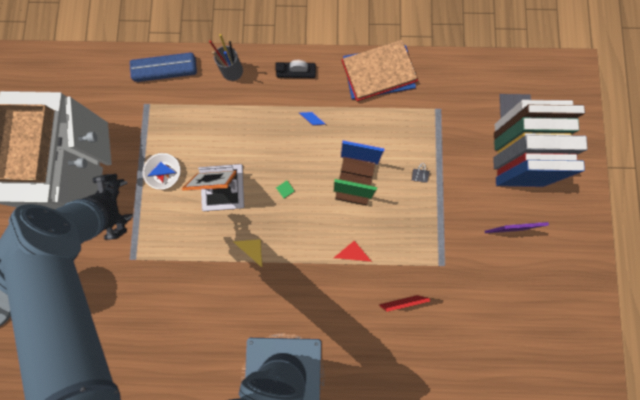

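Run:
```python
from cell import r
print(r.hand_in())
```

```text
the job is handed in; nothing more can be done
None
```

I leaned the backrest to about 60–61°, let go, and pressed down on its top edge. I then stood the orange card on the ledge, picture facing out, and handed the job in at about 30 s.

- **Backrest angle:** The final checks gave about 60.5° (estimates of 60.2–60.7°). An earlier top-view fit read 62.6°, with a hinge position a few mm off my other estimates; I pushed the plate about 0.7 mm further back after it.
- **Hinge check:** I pressed straight down with up to about 12 N, more than the roughly 5 N I meant to use. The hinge held, and the camera views showed no visible change of the backrest afterwards.
- **Card:** Its lower edge was set into the corner of the ledge, felt as contact on both ledge and plate. I opened the fingers slowly so it leaned back onto the plate. In the last images it looked seated, centred on the ledge within about 1–2 mm, and parallel to the plate within the roughly 1° I can measure. I could not see directly whether a sub-millimetre gap remains behind it.
- **Everything else:** In the last overhead picture the only other changes from the first were the arm and its shadow. The gripper was clear of everything.

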